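Load a balance, latch its draught-shield window and close the weight case

ROBOT

A 6-joint arm with a two-finger parallel gripper is mounted at the origin on the work surface. World frame = base frame: x ahead of the robot, y to its left, z up, the work surface at z = 0. Lengths are in m, angles in rad, forces in N, time in s.
With the tool pointing down it reaches from about 0.3 to 0.875 m from the base axis. Payload 6.4 kg.
Tool frame: the origin (TCP) lies between the finger pads; the fingertips stand 11 mm ahead of it and the grasp point (between the pads) lies 8 mm behind it (ctrl.tcp_to_tips is the y of the fingertips in the tool frame, in m); y points along the fingers, x is the direction in which the jaws open and shut, and the axes are right-handed (so a half turn about y gives the same grasp; the last joint's range is limited). The gripper opens to 85 mm and grips with 20 to 120 N. Pads are 22 mm wide; open, the fingers measure 114 mm over their backs; the gripper's body (76 mm by 85 mm) begins 54 mm behind the grasp point. The pads swing forward as they close: fully open they stand 13 mm farther back than shut.
Start: joints at [1.059, 0.181, 1.607, -0, 1.354, -0.206], TCP at [0.173, 0.548, 0.242] pointing down, gripper open.
Joint ranges: [-2.99, 2.99], [-0.89, 2.07], [0.3, 2.58], [-1.14, 4.28], [0, 2.63], [-3.12, 3.12]. Speed limits (rad/s): [2.57, 2.57, 3.01, 3.14, 3.14, 3.14].

INTERFACE

Orientations are given as a unit quaternion [w, x, y, z].
In Python, from bench import ctrl gives the robot as it stands.
- The arm moves only by the tool apply_moves, never from a script. Its argument "plan" is text: rows parted by semicolons, each of 7 numbers parted by spaces: the shift along the tool's x, y, z each as a share of 0.05 m, from -1 to 1, then the turn, a rotation vector about the tool's x, y, z each as a share of 0.12 rad, from -1 to 1, then the opening, from 0 (shut) to 1 (fully open). In form: dx dy dz wx wy wz claw; .... A call has exactly 5 rows; each row shifts and turns the commanded pose from where the row before left it, along the tool's axes as they then stand; what a row does not reach is not made up. A row lasts 1/10 s, in which the tool goes at most 50 mm and 8.59 degrees, less where a joint would pass 70% of its speed; a pose out of reach is approached as far as the arm can. A call with a number of a shift or a turn outside -1 to 1 is refused whole. A call with a gripper value outside its range is refused whole. The fingers move at their own pace and stop on an object; the grip force is fixed at half the most. Time passes only in rows, so rows that do not move let the fingers close, or fill a call up. It gives the time, the measured TCP pose, the force and the opening at its end, in the units of the state.
- ctrl.get_obs(): the state, without advancing time (a new reading comes with each control period).
- ctrl.camera(name): name is "scene" or "top"; returns the picture (384x512x3 uint8, red, green, blue); there is no depth.
- ctrl.get_calibration(name): a dict with "intrinsics" (3x3 intrinsics, pixels), "k1" (the pictures are not rectified: a ray, as slopes to the right and down, at radius r is drawn at 1 + k1 r^2 times it, then the intrinsics apply), "R" (3x3) and "t" (3): a world point X has camera coordinates R X + t. Camera axes: x right, y down, z forward; pixel columns grow to the right and rows downward; lengths in m; the calibration is good to about 2 mm. A picture is of the moment at which its call begins. get_calibration takes no time and is no camera call.
- ctrl.hand_in(): hands the job in, once; it reports no verdict.
Trained networks look in the newest picture that a camera, given by its name, has taken for a name from the list of things; names that differ only in an ending like _2 or _b are one class to them, and where a whole thing is asked for, a point or a joint stands for the part that bears it (a point fixed in the world has none). Each returns a list of dicts, best first, with "score" (0 to 1); they miss things now and then, are a little off and sometimes report something else, mostly with a low value. They report only what shows in the picture. A call takes as long as a camera call. They do not tell look-alikes from the thing itself.
- ctrl.recognise(camera, target): "point" ([x, y, z] in m, in world coordinates, good to about 4 mm: the middle of the surface that is visible of it).
The state is a dict: "time_s": time; "q": joint angles; "dq": joint speeds; "joint_efforts": joint torques, N m; "eef_pos": TCP position; "eef_rot": TCP orientation; "wrist_force": force on the tool from outside, world axes, zero at the start; "torque": the same for the moment, N m; "opening": opening from 0.0 (shut) to 1.0 (fully open).
Only numpy, scipy, OpenCV 4.12 (cv2) and the standard library are available. Lean on these libraries where they do the work, as an engineer would, in place of code of your own. Each camera call takes 0.05 s, during which the arm holds its last target.

TASK

Set the balance up for its drift check: stand all the steel check weights that are on the bench upright on the balance pan, setting them down gently without dropping them, and then push the sliding glass window of the draught shield shut until its latch clicks. Lay the weight fork in the open compartment of the wooden weight case and slide the cover fully shut over it. Slide the window or the cover further open first if it is in the way, and leave everything else on the bench where it stands.

Things in the scene. Friction and masses are not known exactly. Their poses are not given: they have to be found in the camera images.
- balance: Lab balance, fixed, mid-bench, yaw varies. Origin: bench level under the weighing chamber's centre; +y = the way the window opens, z up. White base x -105..97, y -130..280, 50 high. At +y the white housing: x -90..90, y 85..280, top z 140. Rails along y at x = -92 and +92, up to z 154. Black latch block at the -y end: x -20..20, y -130..-83, up to z 177. Lengths in mm.
- pan_top (a point): Centre of the top face of the fixed square steel pan, 150 by 150, 60 mm above the bench; axes parallel to balance. The chamber round it measures 170 by 170 inside; its 5 mm glass walls (-x, +x, -y sides; the housing closes +y) end 80 mm above the pan.
- window (a joint): Glass window sliding over the chamber, in m: 0 shut, 0.185 fully open (parked on the housing, whole chamber free from above). Starts partly open. Pane 176 (x) by 180 (y) mm, centred on the chamber when shut, top face 148 above the bench. Friction 1 N, stays where left. In the last 22 mm it rides under the sprung latch, up to about 10 N; within 10 mm of shut the latch pulls it home with a click.
- latch (a joint): Sprung steel pawl of the window's latch, at the -y edge of the chamber, in m: 0 = down (free, or caught when the window is at 0), up to 0.004 while the window's nose passes under it. It moves by itself.
- window_handle (a point): Centre of the window's grey handle, an upright bar standing on the middle of the pane: 70 long (along the balance's x), 12 thick (along its y), 30 high (15 above and 15 below this point). Moves with the window; axes parallel to balance.
- case: Wooden weight case, fixed, on the right (-y), yaw varies. Origin: bench level under the compartment's centre; +x = the way the cover opens (away from the robot), z up. Outside x -68..200, y -88..88 mm; walls and the solid deck (x 68..200) end at z 44, side rails at y = -85 and +85 at z 54. Compartment inside x -60..60, y -80..80, floor at z 6.
- cover (a joint): Flat wooden slide cover of the case, in m: 0 = fully shut over the compartment, 0.13 = fully open, parked on the deck. Starts partly open. Cover 132 (x) by 164 (y) mm, top face 50 above the bench. Friction about 1 N; no latch; it stays where it is left.
- cover_handle (a point): Centre of the cover's wooden handle bar standing on its middle: 12 thick (along the case's x), 60 long (along its y), 24 high (12 above and 12 below this point). Moves with the cover; axes parallel to case.
- fork_mid (a point): Weight fork lying flat on the bench at the left, about 0.1 kg: this point is the centre (half-way up) of its black handle, 85 long (along its x), 20 wide (y), 22 high. Two steel prongs stick out at its +x end to x = +85, 44 wide overall. Upright when its z axis is up.
- weight1_mid (a point): Steel check weight 1 of up to four (absent: None), all alike, about 0.6 kg, on the bench in front of the balance: round body 50 mm diameter, 30 high, a thin neck, and a grip knob of 26 diameter from 38 to 72 above the foot. This point is on its axis, half-way up: 36 above the foot, 19 below the knob's middle. z along its axis.
- weight2_mid (a point): Steel check weight 2 of up to four (absent: None), all alike, about 0.6 kg, on the bench in front of the balance: round body 50 mm diameter, 30 high, a thin neck, and a grip knob of 26 diameter from 38 to 72 above the foot. This point is on its axis, half-way up: 36 above the foot, 19 below the knob's middle. z along its axis.
- weight3_mid (a point): Steel check weight 3 of up to four (absent: None), all alike, about 0.6 kg, on the bench in front of the balance: round body 50 mm diameter, 30 high, a thin neck, and a grip knob of 26 diameter from 38 to 72 above the foot. This point is on its axis, half-way up: 36 above the foot, 19 below the knob's middle. z along its axis.
- weight4_mid (a point): Steel check weight 4 of up to four (absent: None), all alike, about 0.6 kg, on the bench in front of the balance: round body 50 mm diameter, 30 high, a thin neck, and a grip knob of 26 diameter from 38 to 72 above the foot. This point is on its axis, half-way up: 36 above the foot, 19 below the knob's middle. z along its axis.
- dish: Bystander: low round glass weighing dish, 48 diameter, 30 high, standing in the row of check weights; it has no knob and is not a weight. Origin under its centre.
- beaker: Bystander: empty glass beaker, 70 diameter, 90 high, behind the balance. Origin under its centre.
- reagent: Bystander: amber glass bottle, 72 diameter, 150 high, behind the balance. Origin under its centre.
- washbottle: Bystander: white plastic bottle with a red cap, 66 diameter, 150 high, behind the balance. Origin under its centre.
- tipbox: Bystander: grey plastic box, 120 by 85 by 60 high, at the far left. Origin under its centre.
- crucible: Bystander: small white ceramic bowl, 56 diameter, 40 high, near the robot on the right. Origin under its centre.
- weight1: The same check weight 1; origin under its foot.
- weight2: The same check weight 2; origin under its foot.
- weight3: The same check weight 3; origin under its foot.
- weight4: The same check weight 4; origin under its foot.
- fork: The same weight fork; origin under the centre of its handle.
There are look-alikes about, which are no part of the job. What is shaped like the weight1 but red is not meant.

How it is judged:
On the way, in this order (a step that is already met when the one before it is completed fails the run):
1. all check weights stand on the pan while the window is still open (x of weight1_mid in the frame of pan_top between -0.075 and 0.075 m and y of weight1_mid in the frame of pan_top between -0.075 and 0.075 m and z of weight1_mid in the frame of pan_top between 0.03 and 0.042 m and angle between each of weight1_mid, weight2_mid, weight3_mid, weight4_mid's own z axis and vertical below 0.15 rad and x of weight2_mid in the frame of pan_top between -0.075 and 0.075 m and y of weight2_mid in the frame of pan_top between -0.075 and 0.075 m and z of weight2_mid in the frame of pan_top between 0.03 and 0.042 m and x of weight3_mid in the frame of pan_top between -0.075 and 0.075 m and y of weight3_mid in the frame of pan_top between -0.075 and 0.075 m and z of weight3_mid in the frame of pan_top between 0.03 and 0.042 m and x of weight4_mid in the frame of pan_top between -0.075 and 0.075 m and y of weight4_mid in the frame of pan_top between -0.075 and 0.075 m and z of weight4_mid in the frame of pan_top between 0.03 and 0.042 m and value of joint window above 0.02 m), for 0.2 s.
2. then the window is pushed shut and its latch has caught, with the weights on the pan (value of joint window below 0.004 m and value of joint latch below 0.002 m and x of weight1_mid in the frame of pan_top between -0.075 and 0.075 m and y of weight1_mid in the frame of pan_top between -0.075 and 0.075 m and z of weight1_mid in the frame of pan_top between 0.03 and 0.042 m and angle between each of weight1_mid, weight2_mid, weight3_mid, weight4_mid's own z axis and vertical below 0.15 rad and x of weight2_mid in the frame of pan_top between -0.075 and 0.075 m and y of weight2_mid in the frame of pan_top between -0.075 and 0.075 m and z of weight2_mid in the frame of pan_top between 0.03 and 0.042 m and x of weight3_mid in the frame of pan_top between -0.075 and 0.075 m and y of weight3_mid in the frame of pan_top between -0.075 and 0.075 m and z of weight3_mid in the frame of pan_top between 0.03 and 0.042 m and x of weight4_mid in the frame of pan_top between -0.075 and 0.075 m and y of weight4_mid in the frame of pan_top between -0.075 and 0.075 m and z of weight4_mid in the frame of pan_top between 0.03 and 0.042 m), for 0.2 s.
At the end, for the whole second after the job is handed in: Every check weight present stands upright (0.15 rad) and at rest on the pan, its centre over the pan; the window is shut to within 4 mm with the latch down (within 2 mm); the fork lies in the case compartment and the cover is shut to within 5 mm (all of step 2 and x of fork_mid in the frame of case between -0.06 and 0.06 m and y of fork_mid in the frame of case between -0.08 and 0.08 m and z of fork_mid in the frame of case between 0.008 and 0.036 m and value of joint cover below 0.005 m and linear speed of each of weight1, weight2, weight3, weight4, fork below 0.02 m/s); the robot touches nothing.
It fails at once if a check weight is dropped or slammed on the balance (contact force above 180 N) (contact force between any of weight1, weight2, weight3, weight4 and balance above 180 N).
It fails at once if something else on the bench is moved more than 50 mm (distance of any of dish, beaker, reagent, washbottle, tipbox, crucible from where it was at the start of the episode above 0.05 m).
Of weight1, weight2, weight3, weight4 only 2 to 4 are there at a start; the rules pass over those that are not, and their reading is None.
At some moment in a run one of weight1, weight2, weight3, weight4, fork may be knocked a few centimetres aside while the robot is not near it.
It also fails if it takes over 210 s, if anything falls off the work surface, if the arm or the gripper's body presses on something with over 40 N, if the wrist force passes 120 N, or if a joint passes its speed limit or range.

## Working session

There is one attempt and no reset: what is moved stays moved. The work goes in short steps, Python scripts to look and compute and a tool call to move; the robot and the scene stay as the last step left them, time stands still between calls to the robot, and variables do not carry over. Pictures are saved under pics/ and viewed, and the job is handed in when it is done.

Besides the shell and the picture viewer there is one more tool, called after "Request:" by a JSON object that holds its "name" and its "arguments", one argument or row to a line. apply_moves: Moves the arm, as the interface text tells. Shift numbers are shares of 0.05 m and turn numbers shares of 0.12 rad, none past 1 either way. Its arguments: {"type":"object","properties":{"plan":{"type":"string"}},"required":["plan"]}

```bash
ls; mkdir -p pics; python3 - <<'E'
from bench import ctrl
import cv2
for n in ["scene","top"]:
    im=ctrl.camera(n); cv2.imwrite(f"pics/{n}0.png",im[:,:,::-1])
    c=ctrl.get_calibration(n); print(n,c)
print(ctrl.get_obs())
E
```

```text
pics
scene {'intrinsics': array([[421.84015615,   0.        , 263.24838975],
       [  0.        , 421.84015615, 193.00173668],
       [  0.        ,   0.        ,   1.        ]]), 'k1': -0.03627575882698896, 'R': array([[-0.2828918 ,  0.95914941, -0.00215548],
       [ 0.73745374,  0.21606677, -0.639904  ],
       [-0.61329781, -0.18261316, -0.76845184]]), 't': array([ 0.09129914, -0.33443555,  1.51252267])}
top {'intrinsics': array([[401.69629481,   0.        , 259.73658569],
       [  0.        , 401.69629481, 186.37182374],
       [  0.        ,   0.        ,   1.        ]]), 'k1': 0.02158696962980423, 'R': array([[-0.05625191, -0.99841108, -0.0033231 ],
       [-0.97782395,  0.05576389, -0.20186804],
       [ 0.20173259, -0.00810606, -0.97940709]]), 't': array([0.07077618, 0.57509295, 1.04965294])}
{'time_s': 0.1, 'q': array([ 1.05871311e+00,  1.81444501e-01,  1.60790752e+00,  1.19754335e-05,
        1.35382906e+00, -2.06276826e-01]), 'dq': array([ 3.04791522e-04, -2.87997281e-03, -3.68564498e-03,  3.65637736e-04,
        1.87956020e-05, -4.95258766e-04]), 'joint_efforts': array([ 9.12730538e-04, -4.45878911e+01, -3.52242923e+01, -3.88618782e-04,
        3.97033029e-03,  3.76085688e-05]), 'eef_pos': array([0.17283487, 0.54790064, 0.24148699]), 'eef_rot': array([-0.57009252,  0.57054935,  0.41749856, -0.41852467]), 'wrist_force': array([-0.33531341,  0.2927794 , -0.14052142]), 'torque': array([ 0.05784105, -0.02295378, -0.02116926]), 'opening': 1.000652332304731}
```

View pics/scene0.png

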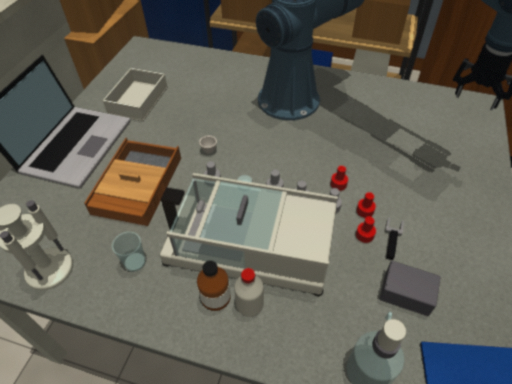

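View pics/top0.png

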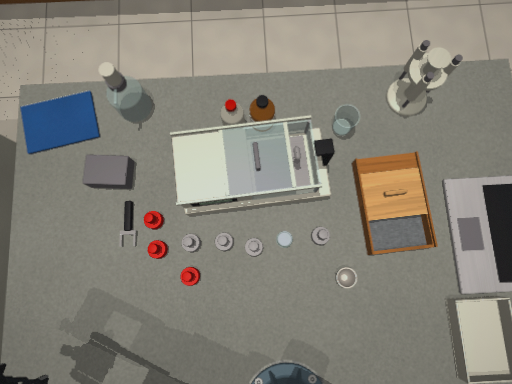

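```bash
cat > h.py <<'E'
from bench import ctrl
import numpy as np, cv2
from scipy.spatial.transform import Rotation as Rot
def cal(n):
    c=ctrl.get_calibration(n); return np.array(c['intrinsics']),c['k1'],np.array(c['R']),np.array(c['t'])
def proj(n,X):
    K,k,R,t=cal(n); X=np.atleast_2d(X); c=X@R.T+t; s=c[:,:2]/c[:,2:]; r2=(s**2).sum(1,keepdims=True); s=s*(1+k*r2)
    return s@K[:2,:2].T+K[:2,2]
def ray(n,uv):
    K,k,R,t=cal(n); d=(np.array(uv,float)-K[:2,2])/K[0,0]; s=d.copy()
    for _ in range(10): s=d/(1+k*(s@s))
    v=R.T@np.array([s[0],s[1],1]); return -R.T@t, v
def atz(n,uv,z):
    o,v=ray(n,uv); return o+v*(z-o[2])/v[2]
def tri(uvs,uvt):
    A=[];b=[]
    M=np.zeros((3,3));B=np.zeros(3)
    for n,uv in (("scene",uvs),("top",uvt)):
        o,v=ray(n,uv); v=v/np.linalg.norm(v); P=np.eye(3)-np.outer(v,v); M+=P;B+=P@o
    return np.linalg.solve(M,B)
E
python3 - <<'E'
from h import *
t=cv2.imread("pics/top0.png"); s=cv2.imread("pics/scene0.png")
cv2.imwrite("pics/t1.png",cv2.resize(t[95:285,120:360],None,fx=3.3,fy=3.3,interpolation=cv2.INTER_CUBIC)[:600])
cv2.imwrite("pics/s1.png",cv2.resize(s[150:300,150:350],None,fx=4,fy=4,interpolation=cv2.INTER_CUBIC))
T=["weight1_mid","dish","fork_mid","window_handle","cover_handle","balance","case","pan_top","crucible"]
for cam in ["top","scene"]:
    ctrl.camera(cam)
    for x in T:
        for r in ctrl.recognise(cam,x):
            p=np.array(r['point']); print(cam,x,p.round(4),round(r['score'],2),proj(cam,p)[0].round(0))
E
```

```text
top weight1_mid [0.3464 0.2365 0.0262] 0.7 [192. 276.]
top weight1_mid [0.5036 0.3345 0.0282] 0.67 [155. 221.]
top weight1_mid [0.4262 0.3228 0.0277] 0.66 [159. 249.]
top weight1_mid [0.4338 0.233  0.0291] 0.49 [192. 244.]
top dish [ 0.4292 -0.0214  0.0268] 0.46 [284. 240.]
top fork_mid [0.5007 0.409  0.0158] 0.94 [130. 224.]
top window_handle [0.6344 0.042  0.146 ] 0.78 [257. 158.]
top cover_handle [ 0.5369 -0.3301  0.052 ] 0.97 [394. 194.]
top cover_handle [0.6303 0.0437 0.1446] 0.49 [256. 160.]
top balance [0.6231 0.0578 0.1365] 0.7 [251. 164.]
top case [ 0.5045 -0.331   0.0453] 0.61 [395. 206.]
top case [0.4351 0.1387 0.0288] 0.43 [226. 241.]
top pan_top [ 0.6353 -0.0812  0.0601] 0.61 [301. 164.]
top crucible [ 0.3169 -0.1817  0.0289] 0.78 [347. 279.]
scene weight1_mid [0.5191 0.3375 0.03  ] 0.83 [365. 232.]
scene weight1_mid [0.4376 0.3279 0.0311] 0.74 [366. 207.]
scene weight1_mid [0.3593 0.2413 0.0332] 0.69 [339. 180.]
scene weight1_mid [0.4443 0.2526 0.0309] 0.42 [338. 203.]
scene dish [0.5106 0.4099 0.0209] 0.66 [392. 237.]
scene fork_mid [0.5091 0.4105 0.0184] 0.59 [392. 238.]
scene window_handle [0.642  0.049  0.1451] 0.97 [245. 217.]
scene cover_handle [ 0.5482 -0.3234  0.0496] 0.68 [132. 182.]
scene cover_handle [0.8007 0.1078 0.0999] 0.68 [249. 291.]
scene balance [0.673  0.0722 0.1405] 0.66 [250. 231.]
scene case [ 0.5469 -0.3199  0.0436] 0.85 [134. 183.]
scene case [0.4268 0.0719 0.0416] 0.63 [277. 182.]
scene pan_top [ 0.6365 -0.087   0.0614] 0.67 [197. 223.]
scene pan_top [ 0.4417 -0.1206  0.0485] 0.57 [212. 170.]
scene crucible [ 0.3188 -0.1824  0.0284] 0.46 [208. 143.]
scene crucible [0.6712 0.0678 0.1446] 0.32 [249. 229.]
```

View pics/t1.png

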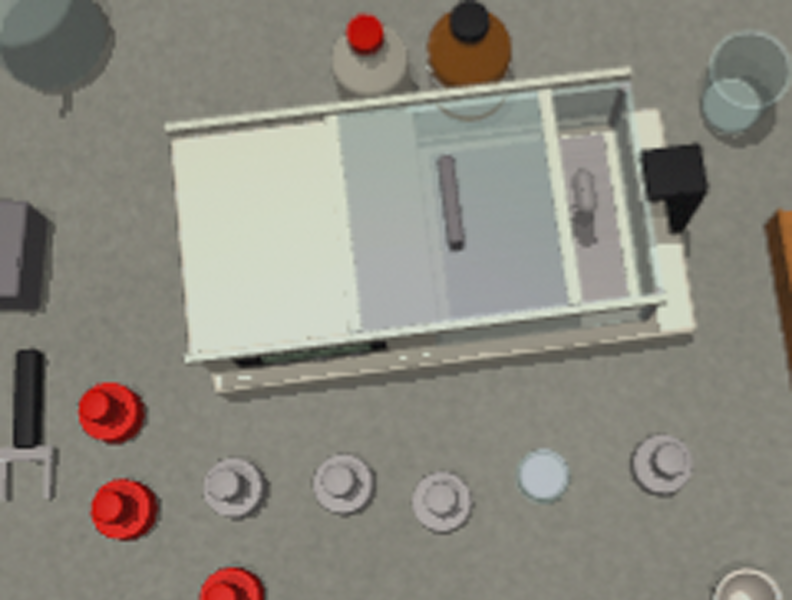

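View pics/s1.png

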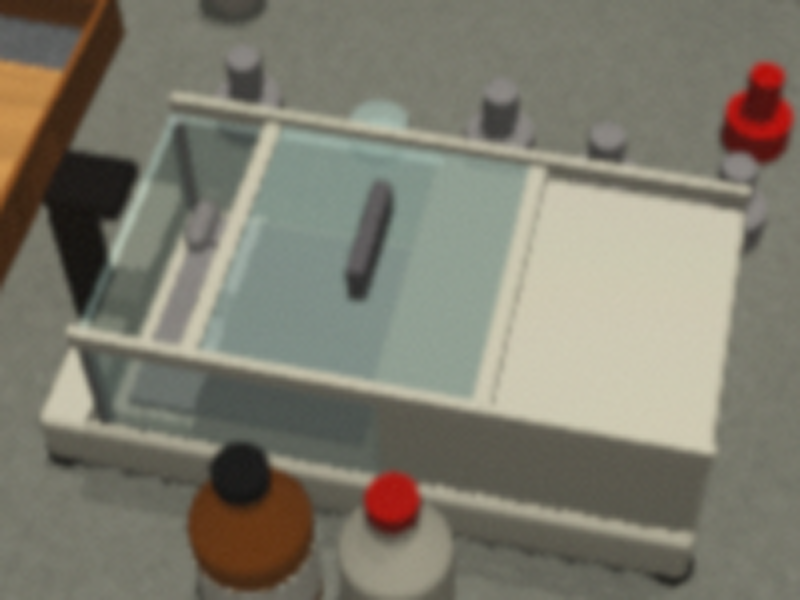

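```bash
python3 - <<'E'
from h import *
print(tri((200.5,206),(297.3,152.6)))
tt=lambda u,v:(u/3.3+120,v/3.3+95)
ss=lambda u,v:(u/4+150,v/4+150)
# rails ends z=.154: 
for u in [(168,127),(630,70),(187,360),(664,298)]: print('rail',atz('top',tt(*u),.154))
for u in [(176,97),(748,190),(75,332),(712,450)]: print('railS',atz('scene',ss(*u),.154))
print('handle top ends', [atz('top',tt(*u),.178) for u in [(445,160),(457,245)]],[atz('scene',ss(*u),.178) for u in [(382,188),(357,275)]])
# knob tops
for u in [(226,487),(339,482),(441,500),(669,461)]: print('knob',atz('top',tt(*u),.072))
for u in [(244,55),(501,92),(607,135),(738,163)]: print('knobS',atz('scene',ss(*u),.072))
for u in [(236,489),(344,485),(442,502),(662,465)]: print('body',atz('top',tt(*u),.03))
t=cv2.imread("pics/top0.png"); s=cv2.imread("pics/scene0.png")
cv2.imwrite("pics/t2.png",cv2.resize(t[140:300,300:450],None,fx=3.7,fy=3.7,interpolation=cv2.INTER_CUBIC)[:600])
cv2.imwrite("pics/t3.png",cv2.resize(t[140:290,90:240],None,fx=4,fy=4,interpolation=cv2.INTER_CUBIC)[:600])
E
```

```text
[ 0.64294408 -0.06279953  0.14814655]
rail [0.7110431  0.26036347 0.154     ]
rail [ 0.73744932 -0.10481274  0.154     ]
rail [0.52530892 0.24828318 0.154     ]
rail [ 0.55249605 -0.11567688  0.154     ]
railS [ 0.5559765  -0.11490124  0.154     ]
railS [0.52924612 0.24816743 0.154     ]
railS [ 0.74021543 -0.10090029  0.154     ]
railS [0.71390537 0.26139674 0.154     ]
handle top ends [array([0.66409699, 0.04517389, 0.178     ]), array([0.59706505, 0.03976361, 0.178     ])] [array([0.60870164, 0.04109735, 0.178     ]), array([0.67314955, 0.0471355 , 0.178     ])]
knob [0.43447588 0.23514794 0.072     ]
knob [0.43326438 0.14449248 0.072     ]
knob [0.41432582 0.06345405 0.072     ]
knob [ 0.43507253 -0.12144628  0.072     ]
knobS [ 0.43787656 -0.12237252  0.072     ]
knobS [0.42078284 0.06430455 0.072     ]
knobS [0.43893889 0.14499764 0.072     ]
knobS [0.43848306 0.23617074 0.072     ]
body [0.43547231 0.23422828 0.03      ]
body [0.43362613 0.14423455 0.03      ]
body [0.41497484 0.06335115 0.03      ]
body [ 0.43523294 -0.1219188   0.03      ]
```

View pics/t2.png

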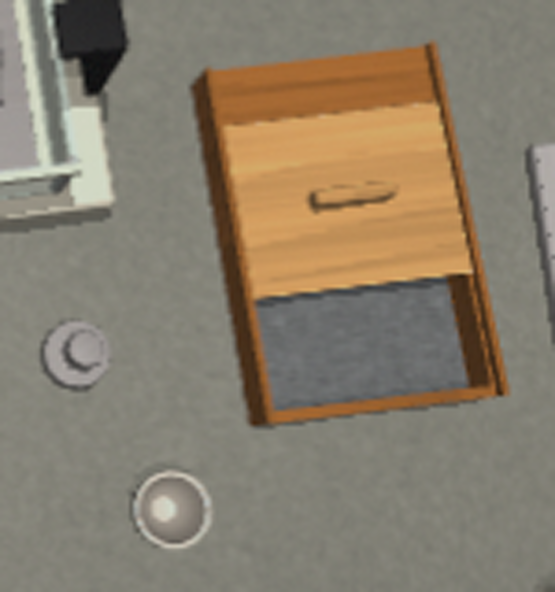

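View pics/t3.png

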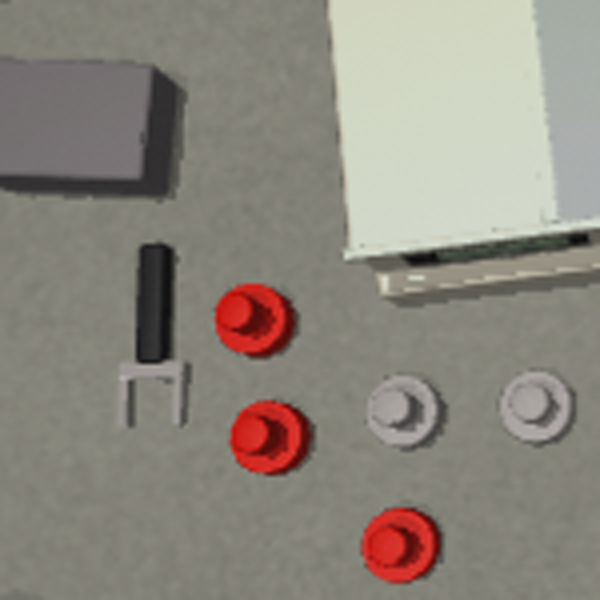

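```bash
cat > ov.py <<'E'
from h import *
import sys
def fr(o,yaw):
    R=Rot.from_euler('z',yaw).as_matrix(); return lambda P: np.atleast_2d(P)@R.T+np.array([o[0],o[1],0])
def box(a): 
    x0,x1,y0,y1,z0,z1=a
    P=np.array([[x,y,z] for x in(x0,x1) for y in (y0,y1) for z in(z0,z1)])/1000
    E=[(i,j) for i in range(8) for j in range(8) if i<j and bin(i^j).count('1')==1]
    return P,E
def overlay(cam,img,boxes,f,crop,sc,out):
    u0,v0,u1,v1=crop
    im=cv2.resize(img[v0:v1,u0:u1],None,fx=sc,fy=sc,interpolation=cv2.INTER_CUBIC)
    for a,col in boxes:
        P,E=box(a); q=(proj(cam,f(P))-[u0-.5,v0-.5])*sc
        for i,j in E: cv2.line(im,tuple(int(x) for x in q[i]),tuple(int(x) for x in q[j]),col,1)
    cv2.imwrite(out,im)
E
python3 - <<'E'
from ov import *
f=fr((.6403,-.0245),.0733); w=68
B=[((-105,97,-130,280,0,50),(0,0,255)),((-90,90,85,280,50,140),(0,255,255)),((-20,20,-130,-83,50,177),(255,0,0)),((-75,75,-75,75,50,60),(0,255,0)),((-88,88,-90+w,90+w,143,148),(255,0,255)),((-35,35,-6+w,6+w,148,178),(255,255,0))]
for c,cr,sc in (("top",(160,85,350,225),4),("scene",(150,150,350,300),4)):
    overlay(c,cv2.imread(f"pics/{c}0.png"),B,f,cr,sc,f"pics/ov_{c}.png")
E
```

```text
(no output)
```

View pics/ov_top.png

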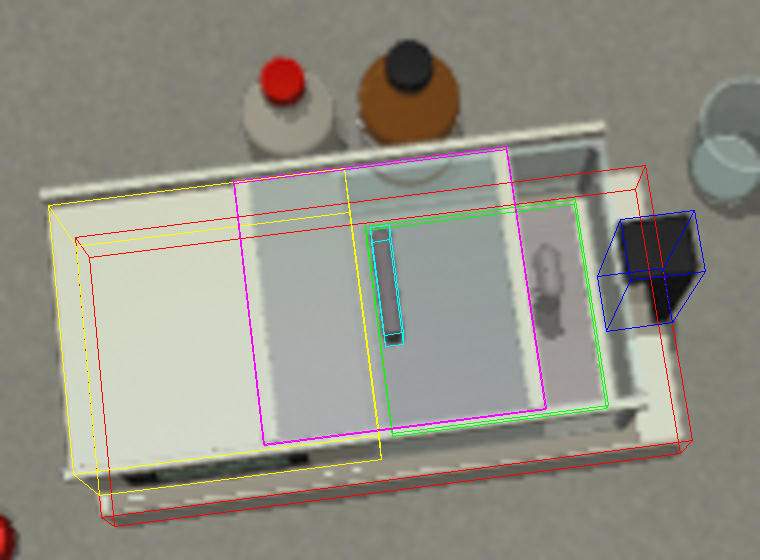

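View pics/ov_scene.png

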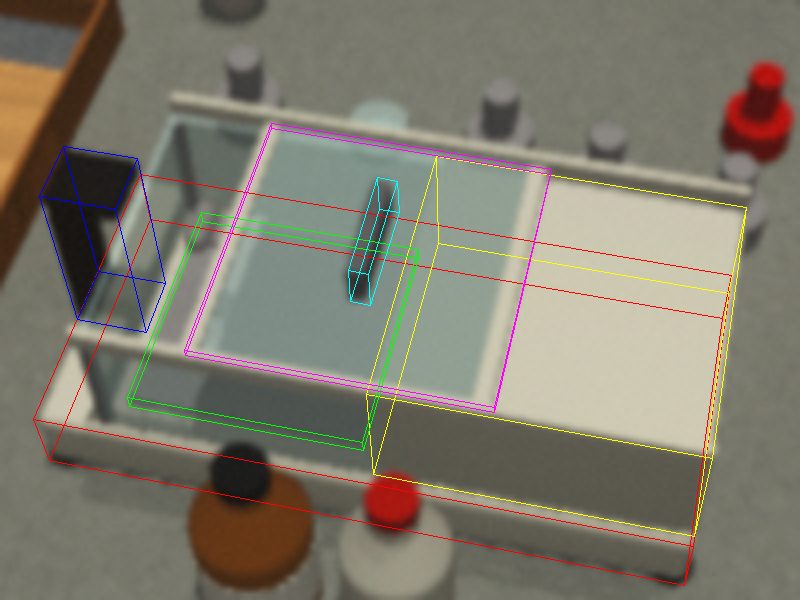

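```bash
python3 - <<'E'
from h import *
for z in (.07,.1,.13,.15): 
    p=atz("top",(297.3,152.6),z); print(z,p,proj("scene",p))
t=cv2.imread("pics/top0.png"); s=cv2.imread("pics/scene0.png")
a=cv2.resize(t[130:185,275:325],None,fx=8,fy=8,interpolation=cv2.INTER_CUBIC); b=cv2.resize(s[180:235,165:215],None,fx=8,fy=8,interpolation=cv2.INTER_CUBIC)
cv2.imwrite("pics/z1.png",np.hstack([a,b]))
E
```

```text
0.07 [ 0.6655315 -0.0713246  0.07     ] [[197.67057252 231.09552344]]
0.1 [ 0.65684843 -0.0680177   0.1       ] [[198.75297786 221.73655395]]
0.13 [ 0.64816535 -0.0647108   0.13      ] [[199.8768186  212.03961031]]
0.15 [ 0.64237664 -0.06250619  0.15      ] [[200.65018224 205.37864911]]
```

View pics/z1.png

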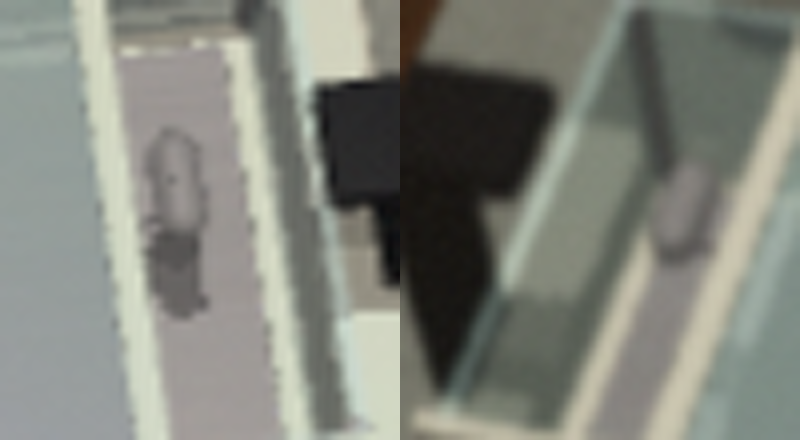

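```bash
cat > go.py <<'E'
from h import *
import sys
# usage: go.py x y z yaw(jaw x-axis heading) [nrows]
def rot_target(a):
    x=np.array([np.cos(a),np.sin(a),0]); y=np.array([0,0,-1.]); z=np.cross(x,y); return np.column_stack([x,y,z])
def main(x,y,z,a=None):
    o=ctrl.get_obs(); p=np.array(o['eef_pos']); q=o['eef_rot']; R=Rot.from_quat([q[1],q[2],q[3],q[0]])
    M=R.as_matrix()
    if a is None: a=np.arctan2(M[1,0],M[0,0])
    d=M.T@(np.array([x,y,z])-p)/.05
    # choose half turn equivalent
    rv=(R.inv()*Rot.from_matrix(rot_target(a))).as_rotvec()/.12
    print("t",round(o['time_s'],2),"pos",p.round(4),"xhead",round(float(np.arctan2(M[1,0],M[0,0])),3),"open",round(o['opening'],2),"F",np.round(o['wrist_force'],1), "q6",round(o['q'][5],2))
    print("shift shares",d.round(2),"turn shares",rv.round(2)," axes x",M[:,0].round(2),"z",M[:,2].round(2))
if __name__=="__main__": main(*map(float,sys.argv[1:]))
E
python3 go.py .63 .2 .25 ; python3 go.py .63 .01 .3 1.644
```

```text
t 1.1 pos [0.1731 0.5483 0.2423] xhead 1.265 open 1.0 F [-0.6  0.4 -0.4] q6 -0.21
shift shares [ -3.89  -0.15 -10.81] turn shares [-0. -0. -0.]  axes x [ 0.3   0.95 -0.  ] z [-0.95  0.3   0.  ]
t 1.1 pos [0.1731 0.5483 0.2423] xhead 1.265 open 1.0 F [-0.6  0.4 -0.4] q6 -0.21
shift shares [ -7.52  -1.15 -11.96] turn shares [-0.   -3.16 -0.  ]  axes x [ 0.3   0.95 -0.  ] z [-0.95  0.3   0.  ]
```

Request:
{"name": "apply_moves", "arguments": {
  "plan": "0 -0.2 0 0 -0.64 0 0; 0 -0.2 0 0 -0.63 0 0; 0 0 0 0 -0.63 0 0; 0 0 0 0 -0.63 0 0; 0 0 0 0 -0.63 0 0"
}}

```text
time_s: 1.6
eef_pos: [0.1731, 0.5484, 0.2624]
eef_rot: [-0.481, 0.48, 0.519, -0.519]
wrist_force: [-0.3, -0.3, -0.6]
opening: 0.144
```

```bash
python3 go.py .6388 -.0046 .25 1.644
```

```text
t 1.6 pos [0.1731 0.5484 0.2624] xhead 1.647 open 0.14 F [-0.3 -0.3 -0.6] q6 -0.59
shift shares [-11.74   0.25  -8.44] turn shares [0.   0.03 0.  ]  axes x [-0.08  1.    0.  ] z [-1.   -0.08 -0.  ]
```

Request:
{"name": "apply_moves", "arguments": {
  "plan": "-0.7 0 -0.6 0 0 0 0; -0.7 0 -0.6 0 0 0 0; -0.7 0 -0.6 0 0 0 0; -0.7 0 -0.6 0 0 0 0; -0.7 0 -0.6 0 0 0 0"
}}

```text
time_s: 2.1
eef_pos: [0.3365, 0.3835, 0.2625]
eef_rot: [-0.481, 0.481, 0.518, -0.518]
wrist_force: [0.7, 1.3, 0.3]
opening: 0.001
```

Request:
{"name": "apply_moves", "arguments": {
  "plan": "-0.7 0 -0.6 0 0 0 0; -0.7 0 -0.6 0 0 0 0; -0.7 0 -0.6 0 0 0 0; -0.7 0 -0.6 0 0 0 0; -0.7 0 -0.6 0 0 0 0"
}}

```text
time_s: 2.6
eef_pos: [0.4991, 0.2197, 0.2626]
eef_rot: [-0.481, 0.481, 0.518, -0.518]
wrist_force: [0.4, 0.4, 0.4]
opening: -0.002
```

```bash
python3 go.py .6388 -.0046 .25 1.644
```

```text
t 2.6 pos [0.4991 0.2197 0.2626] xhead 1.644 open -0.0 F [0.4 0.4 0.4] q6 -1.45
shift shares [-4.68  0.25 -2.46] turn shares [0.01 0.   0.  ]  axes x [-0.07  1.    0.  ] z [-1.   -0.07 -0.  ]
```

Request:
{"name": "apply_moves", "arguments": {
  "plan": "-0.9 0 -0.5 0 0 0 0; -0.9 0 -0.5 0 0 0 0; -0.9 0 -0.5 0 0 0 0; -0.9 0 -0.5 0 0 0 0; -0.9 0 -0.4 0 0 0 0"
}}

```text
time_s: 3.1
eef_pos: [0.632, 0.0088, 0.2623]
eef_rot: [-0.481, 0.481, 0.518, -0.518]
wrist_force: [0.4, 0.4, 0.2]
opening: -0.003
```

```bash
python3 go.py .6388 -.0046 .168 1.644
```

```text
t 3.1 pos [0.632  0.0088 0.2623] xhead 1.644 open -0.0 F [0.4 0.4 0.2] q6 -1.82
shift shares [-0.28  1.89 -0.12] turn shares [0. 0. 0.]  axes x [-0.07  1.    0.  ] z [-1.   -0.07 -0.  ]
```

Request:
{"name": "apply_moves", "arguments": {
  "plan": "-0.3 0.4 -0.1 0 0 0 0; 0 0.5 0 0 0 0 0; 0 0.5 0 0 0 0 0; 0 0.4 0 0 0 0 0; 0 0.05 0 0 0 0 0"
}}

```text
time_s: 3.6
eef_pos: [0.6349, -0.0038, 0.1663]
eef_rot: [0.483, -0.48, -0.517, 0.519]
wrist_force: [-0.0, 0.7, 0.0]
opening: -0.001
```

```bash
python3 - <<'E'
from h import *
for n in ["top","scene"]:
    im=ctrl.camera(n)[:,:,::-1]; im=im[95:255,150:350] if n=="top" else im[140:300,140:340]
    cv2.imwrite(f"pics/a_{n}.png",cv2.resize(im,None,fx=3,fy=3,interpolation=cv2.INTER_CUBIC))
a=cv2.imread("pics/a_top.png");b=cv2.imread("pics/a_scene.png");cv2.imwrite("pics/a.png",cv2.resize(np.hstack([a,b]),(800,320)))
E
python3 go.py .6388 -.0046 .168 1.644
```

```text
t 3.7 pos [ 0.6367 -0.0039  0.1695] xhead 1.644 open 0.0 F [-0.4 -1.1 -0.5] q6 -1.84
shift shares [-0.02  0.03 -0.04] turn shares [-0.01  0.    0.  ]  axes x [-0.07  1.    0.  ] z [-1.   -0.07  0.  ]
```

View pics/a.png

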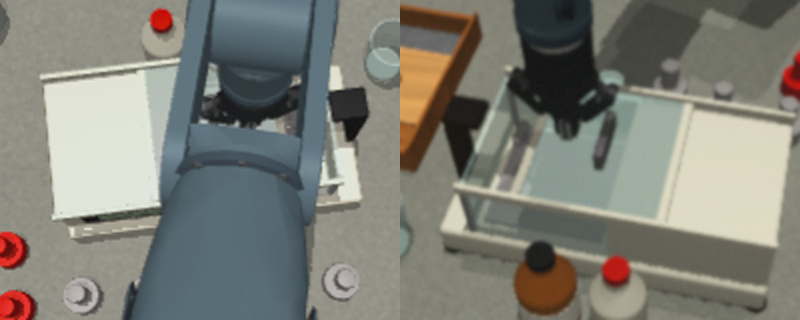

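Request:
{"name": "apply_moves", "arguments": {
  "plan": "0.3 0 0 0 0 0 0; 0.4 0 0 0 0 0 0; 0.6 0 0 0 0 0 0; 0.6 0 0 0 0 0 0; 0.6 0 0 0 0 0 0"
}}

```text
time_s: 4.2
eef_pos: [0.6287, 0.1223, 0.1719]
eef_rot: [-0.48, 0.482, 0.519, -0.517]
wrist_force: [2.0, -2.4, -0.6]
opening: 0.001
```

```bash
python3 - <<'E'
from h import *
im=ctrl.camera("scene")[:,:,::-1]; cv2.imwrite("pics/b.png",cv2.resize(im[140:300,140:350],None,fx=3,fy=3,interpolation=cv2.INTER_CUBIC))
E
python3 go.py .6388 -.0046 .168 1.644
```

```text
t 4.25 pos [0.6278 0.1273 0.1719] xhead 1.647 open -0.0 F [-1.4  2.6  0.4] q6 -1.63
shift shares [-2.65  0.07 -0.02] turn shares [0.03 0.03 0.02]  axes x [-0.08  1.    0.  ] z [-1.   -0.08 -0.  ]
```

View pics/b.png

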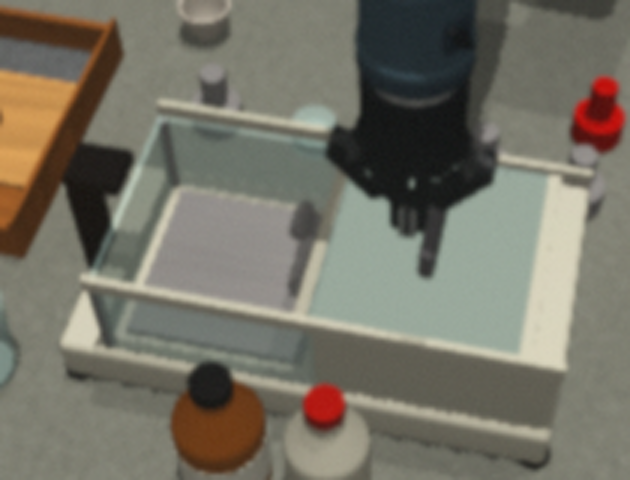

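Request:
{"name": "apply_moves", "arguments": {
  "plan": "0.1 0 0 0 0 0 0; 0.1 0 0 0 0 0 0; 0.08 0 0 0 0 0 0; 0 0 0 0 0 0 0; 0 0 0 0 0 0 0"
}}

```text
time_s: 4.75
eef_pos: [0.6269, 0.1342, 0.1699]
eef_rot: [-0.481, 0.482, 0.518, -0.518]
wrist_force: [-0.1, -0.5, -0.6]
opening: 0.002
```

```bash
python3 - <<'E'
from h import *
im=ctrl.camera("scene")[:,:,::-1]; cv2.imwrite("pics/b1.png",cv2.resize(im[140:300,140:350],None,fx=3,fy=3,interpolation=cv2.INTER_CUBIC))
E
python3 go.py .6388 -.0046 .168 1.644
```

```text
t 4.8 pos [0.6268 0.1341 0.1698] xhead 1.643 open 0.0 F [ 0.1 -0.1 -0.1] q6 -1.62
shift shares [-2.78  0.04 -0.04] turn shares [-0.   -0.01 -0.  ]  axes x [-0.07  1.   -0.  ] z [-1.   -0.07  0.  ]
```

View pics/b1.png

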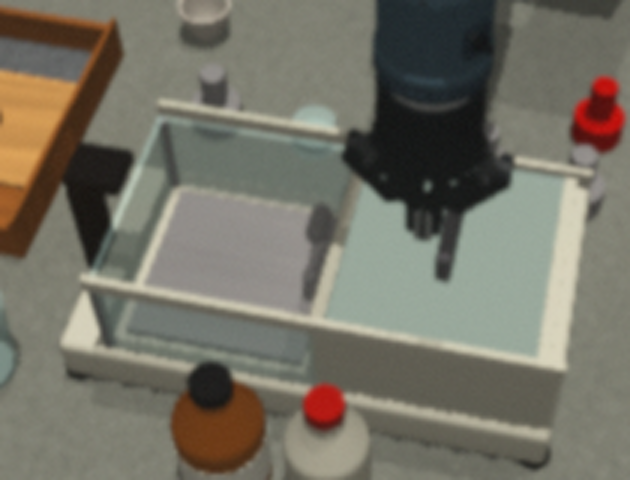

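Request:
{"name": "apply_moves", "arguments": {
  "plan": "0.1 0 0 0 0 0 0; 0.1 0 0 0 0 0 0; 0.1 0 0 0 0 0 0; 0 0 0 0 0 0 0; 0 0 0 0 0 0 0"
}}

```text
time_s: 5.3
eef_pos: [0.6264, 0.1424, 0.1698]
eef_rot: [0.479, -0.485, -0.514, 0.521]
wrist_force: [-0.0, -25.5, 2.0]
opening: -0.001
```

```bash
python3 go.py .6388 -.0046 .168 1.644
```

```text
t 5.3 pos [0.6264 0.1424 0.1698] xhead 1.642 open -0.0 F [ -0.  -25.5   2. ] q6 -1.59
shift shares [-2.95  0.07 -0.04] turn shares [-0.01 -0.02 -0.1 ]  axes x [-0.07  1.   -0.01] z [-1.   -0.07  0.  ]
```

Request:
{"name": "apply_moves", "arguments": {
  "plan": "-0.4 0 0 0 0 0 0; 0 -0.6 0 0 0 0 0.6; 0 -0.8 0 0 0 0 0.6; 0 -0.3 0 0 0 0 0.6; 0 0 0 0 0 0 0.6"
}}

```text
time_s: 5.8
eef_pos: [0.6288, 0.1301, 0.2582]
eef_rot: [-0.48, 0.483, 0.52, -0.516]
wrist_force: [-1.1, 0.6, 0.2]
opening: 0.598
```

```bash
python3 go.py .4363 .2353 .2 1.644
```

```text
t 5.8 pos [0.6288 0.1301 0.2582] xhead 1.644 open 0.6 F [-1.1  0.6  0.2] q6 -1.63
shift shares [2.38 1.14 3.69] turn shares [ 0.05  0.   -0.  ]  axes x [-0.07  1.   -0.  ] z [-1.   -0.07 -0.01]
```

Request:
{"name": "apply_moves", "arguments": {
  "plan": "0.48 0 0.74 0 0 0 0.6; 0.48 0 0.74 0 0 0 0.6; 0.48 0 0.74 0 0 0 0.6; 0.48 0 0.74 0 0 0 0.6; 0.46 0.6 0.73 0 0 0 0.6"
}}

```text
time_s: 6.3
eef_pos: [0.4359, 0.2352, 0.2274]
eef_rot: [-0.48, 0.482, 0.52, -0.517]
wrist_force: [1.3, 0.7, 1.1]
opening: 0.596
```

```bash
python3 - <<'E'
from h import *
im=ctrl.camera("top")[:,:,::-1]; cv2.imwrite("pics/c.png",cv2.resize(im[90:290,100:360],None,fx=3,fy=3,interpolation=cv2.INTER_CUBIC))
E
python3 go.py .4363 .2353 .052 1.644
```

```text
t 6.35 pos [0.4257 0.2362 0.2188] xhead 1.647 open 0.6 F [-6.4  2.4 -5.7] q6 -1.39
shift shares [-0.03  3.33 -0.25] turn shares [-0.11  0.02  0.  ]  axes x [-0.08  1.    0.  ] z [-1.   -0.08  0.01]
```

View pics/c.png

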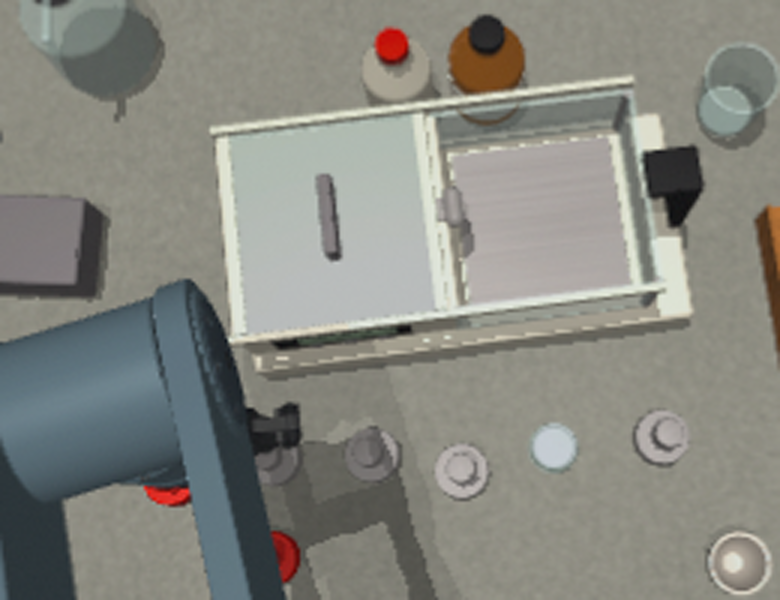

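Request:
{"name": "apply_moves", "arguments": {
  "plan": "0 0 0 0 0 0 0.6; 0 0.7 0 0 0 0 0.6; 0 0.7 0 0 0 0 0.6; 0 0.7 0 0 0 0 0.6; 0 0 0 0 0 0 0.6"
}}

```text
time_s: 6.85
eef_pos: [0.4331, 0.2324, 0.1162]
eef_rot: [0.483, -0.48, -0.515, 0.521]
wrist_force: [-0.7, 0.1, -0.4]
opening: 0.601
```

```bash
python3 - <<'E'
from h import *
c=[atz("top",(u/3+100-.33,v/3+90-.33),.06) for u,v in [(447,152),(615,135),(640,289),(468,303)]]
for p in c: print(p.round(4))
print(np.mean(c,axis=0))
E
python3 go.py .4363 .2353 .052 1.644
```

```text
[0.7121 0.0618 0.06  ]
[ 0.7198 -0.0972  0.06  ]
[ 0.5706 -0.1084  0.06  ]
[0.5665 0.05   0.06  ]
[ 0.64225496 -0.02343701  0.06      ]
t 6.85 pos [0.4331 0.2324 0.1162] xhead 1.643 open 0.6 F [-0.7  0.1 -0.4] q6 -1.39
shift shares [ 0.06  1.28 -0.08] turn shares [-0.08 -0.   -0.02]  axes x [-0.07  1.   -0.  ] z [-1.   -0.07  0.01]
```

Request:
{"name": "apply_moves", "arguments": {
  "plan": "0.05 0.5 -0.06 0 0 0 0.6; 0 0.5 0 0 0 0 0.6; 0 0.25 0 0 0 0 0.6; 0 0 0 0 0 0 0.6; 0 0 0 0 0 0 0.6"
}}

```text
time_s: 7.35
eef_pos: [0.44, 0.2367, 0.0598]
eef_rot: [-0.481, 0.482, 0.518, -0.518]
wrist_force: [0.4, -0.5, 0.3]
opening: 0.6
```

```bash
python3 - <<'E'
from h import *
im=ctrl.camera("scene")[:,:,::-1]; cv2.imwrite("pics/d.png",cv2.resize(im[140:260,260:420],None,fx=5,fy=5,interpolation=cv2.INTER_CUBIC))
E
python3 go.py .4363 .2353 .052 1.644
```

```text
t 7.4 pos [0.4403 0.2368 0.0602] xhead 1.644 open 0.6 F [ 0.2 -0.  -0. ] q6 -1.39
shift shares [-0.02  0.16  0.08] turn shares [0.02 0.   0.  ]  axes x [-0.07  1.    0.  ] z [-1.   -0.07 -0.  ]
```

View pics/d.png

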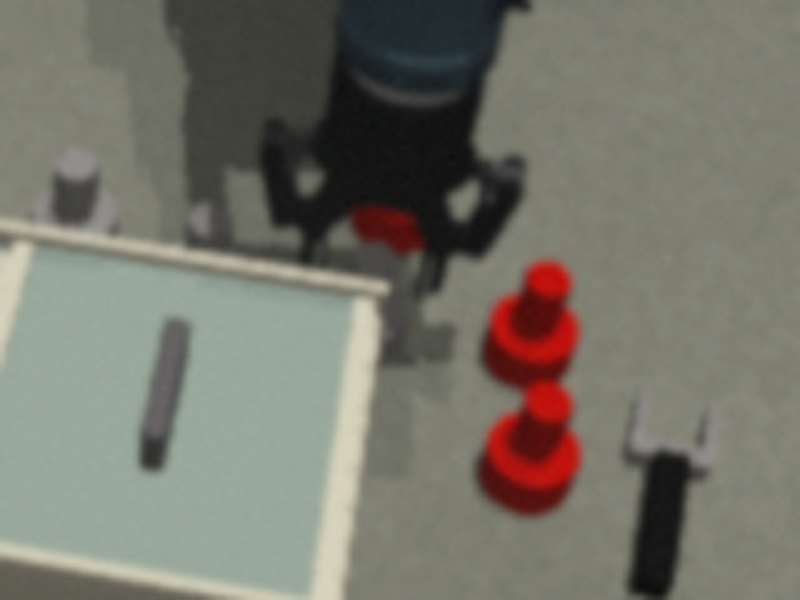

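Request:
{"name": "apply_moves", "arguments": {
  "plan": "0 0.16 0.07 0 0 0 0.6; 0 0 0 0 0 0 0.3; 0 0 0 0 0 0 0; 0 0 0 0 0 0 0; 0 0 0 0 0 0 0"
}}

```text
time_s: 7.9
eef_pos: [0.4354, 0.2364, 0.0509]
eef_rot: [0.481, -0.481, -0.518, 0.518]
wrist_force: [-3.1, 1.2, 2.8]
opening: 0.291
```

Request:
{"name": "apply_moves", "arguments": {
  "plan": "0 -0.1 0 0 0 0 0; 0 -0.3 0 0 0 0 0; 0 -0.6 0 0 0 0 0; 0 -0.8 0 0 0 0 0; 0 -0.8 0 0 0 0 0"
}}

```text
time_s: 8.4
eef_pos: [0.4343, 0.2358, 0.1809]
eef_rot: [0.482, -0.481, -0.517, 0.519]
wrist_force: [0.1, 0.2, -6.4]
opening: 0.286
```

```bash
python3 go.py .6025 .008 .22 1.644
```

```text
t 8.4 pos [0.4343 0.2358 0.1809] xhead 1.644 open 0.29 F [ 0.1  0.2 -6.4] q6 -1.39
shift shares [-4.79 -0.79 -3.02] turn shares [-0.02  0.   -0.01]  axes x [-0.07  1.   -0.  ] z [-1.   -0.07  0.  ]
```

Request:
{"name": "apply_moves", "arguments": {
  "plan": "0 -0.5 0 0 0 0 0; -0.3 -0.6 -0.3 0 0 0 0; -0.6 -0.2 -0.6 0 0 0 0; -0.6 0 -0.6 0 0 0 0; -0.6 0 -0.6 0 0 0 0"
}}

```text
time_s: 8.9
eef_pos: [0.5487, 0.1382, 0.2458]
eef_rot: [0.481, -0.481, -0.518, 0.518]
wrist_force: [0.2, 1.4, -7.0]
opening: 0.282
```

```bash
python3 go.py .6733 .0135 .22 1.644
```

```text
t 8.9 pos [0.5487 0.1382 0.2458] xhead 1.645 open 0.28 F [ 0.2  1.4 -7. ] q6 -1.61
shift shares [-2.67  0.52 -2.3 ] turn shares [-0.    0.01 -0.  ]  axes x [-0.07  1.   -0.  ] z [-1.   -0.07  0.  ]
```

Request:
{"name": "apply_moves", "arguments": {
  "plan": "-0.6 0 -0.52 0 0 0 0; -0.6 0 -0.52 0 0 0 0; -0.6 0 -0.52 0 0 0 0; -0.5 0 -0.43 0 0 0 0; -0.37 0 -0.31 0 0 0 0"
}}

```text
time_s: 9.4
eef_pos: [0.673, 0.0123, 0.244]
eef_rot: [0.482, -0.481, -0.517, 0.518]
wrist_force: [-0.9, 0.3, -6.7]
opening: 0.289
```

Request:
{"name": "apply_moves", "arguments": {
  "plan": "0 0 0 0 0 0 0; 0 0.3 0 0 0 0 0; 0 0.3 0 0 0 0 0; 0 0 0 0 0 0 0; 0 0 0 0 0 0 0"
}}

```text
time_s: 9.9
eef_pos: [0.6712, 0.0156, 0.2142]
eef_rot: [0.482, -0.48, -0.518, 0.519]
wrist_force: [0.2, 0.1, -5.7]
opening: 0.285
```

```bash
python3 go.py .6733 .0135 .12 1.644
```

```text
t 9.9 pos [0.6712 0.0156 0.2142] xhead 1.645 open 0.29 F [ 0.2  0.1 -5.7] q6 -1.8
shift shares [-0.05  1.88 -0.04] turn shares [-0.02  0.01  0.01]  axes x [-0.07  1.    0.  ] z [-1.   -0.07  0.  ]
```

Request:
{"name": "apply_moves", "arguments": {
  "plan": "-0.05 0.3 -0.04 0 0 0 0; 0 0.4 0 0 0 0 0; 0 0.5 0 0 0 0 0; 0 0.4 0 0 0 0 0; 0 0.2 0 0 0 0 0"
}}

```text
time_s: 10.4
eef_pos: [0.6733, 0.0125, 0.1229]
eef_rot: [0.482, -0.48, -0.517, 0.519]
wrist_force: [-0.7, -0.4, -6.8]
opening: 0.283
```

Request:
{"name": "apply_moves", "arguments": {
  "plan": "0 0 0 0 0 0 0; 0 0.05 0 0 0 0 0; 0 0.04 0 0 0 0 0; 0 0.02 0 0 0 0 0; 0 0 0 0 0 0 0"
}}

```text
time_s: 10.9
eef_pos: [0.675, 0.0122, 0.1209]
eef_rot: [-0.481, 0.482, 0.518, -0.518]
wrist_force: [-0.2, -0.8, -6.0]
opening: 0.288
```

```bash
python3 - <<'E'
from h import *
im=ctrl.camera("scene")[:,:,::-1]; cv2.imwrite("pics/e.png",cv2.resize(im[140:300,150:340],None,fx=4,fy=3.75,interpolation=cv2.INTER_CUBIC))
E
python3 go.py .6733 .0135 .112 1.644
```

```text
t 10.95 pos [0.6749 0.0122 0.1208] xhead 1.644 open 0.29 F [-0.8 -0.5 -6.1] q6 -1.8
shift shares [0.03 0.18 0.03] turn shares [ 0.01  0.   -0.  ]  axes x [-0.07  1.   -0.  ] z [-1.   -0.07 -0.  ]
```

View pics/e.png

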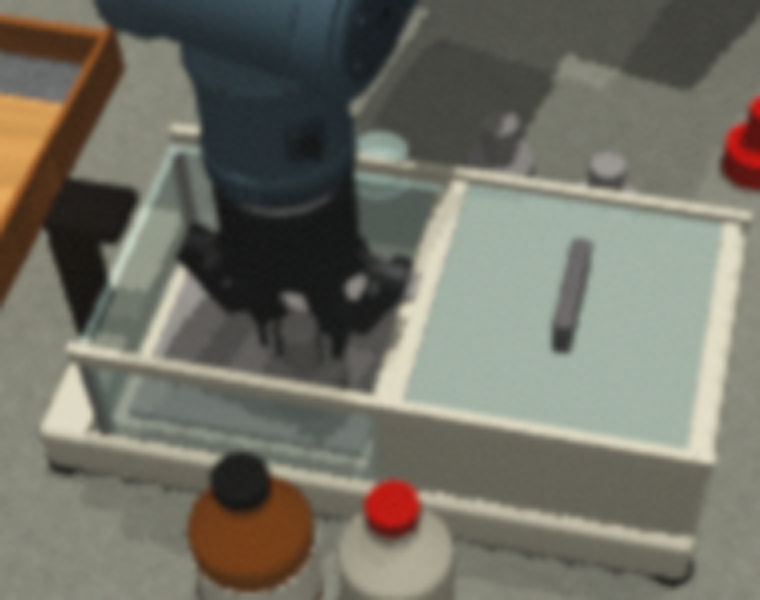

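Request:
{"name": "apply_moves", "arguments": {
  "plan": "0 0.04 0 0 0 0 0; 0 0.04 0 0 0 0 0; 0 0.03 0 0 0 0 0; 0 0.03 0 0 0 0 0; 0 0 0 0 0 0 0"
}}

```text
time_s: 11.45
eef_pos: [0.6744, 0.0123, 0.1128]
eef_rot: [0.482, -0.481, -0.518, 0.518]
wrist_force: [0.7, 0.3, -6.2]
opening: 0.287
```

Request:
{"name": "apply_moves", "arguments": {
  "plan": "0 0.02 0 0 0 0 0; 0 0.02 0 0 0 0 0; 0 0 0 0 0 0 0; 0 0 0 0 0 0 0; 0 0 0 0 0 0 0"
}}

```text
time_s: 11.95
eef_pos: [0.6747, 0.0122, 0.1113]
eef_rot: [-0.481, 0.481, 0.518, -0.518]
wrist_force: [0.3, -0.4, -5.8]
opening: 0.286
```

Request:
{"name": "apply_moves", "arguments": {
  "plan": "0 0.02 0 0 0 0 0; 0 0 0 0 0 0 0; 0 0.01 0 0 0 0 0; 0 0 0 0 0 0 0; 0 0 0 0 0 0 0"
}}

```text
time_s: 12.45
eef_pos: [0.675, 0.0123, 0.111]
eef_rot: [-0.481, 0.482, 0.518, -0.518]
wrist_force: [-4.1, 1.0, 6.3]
opening: 0.292
```

Request:
{"name": "apply_moves", "arguments": {
  "plan": "0 0 0 0 0 0 0.35; 0 0 0 0 0 0 0.5; 0 0 0 0 0 0 0.5; 0 -0.4 0 0 0 0 0.5; 0 -0.8 0 0 0 0 0.5"
}}

```text
time_s: 12.95
eef_pos: [0.6721, 0.0125, 0.166]
eef_rot: [0.484, -0.479, -0.516, 0.52]
wrist_force: [1.5, -0.5, 0.3]
opening: 0.501
```

Request:
{"name": "apply_moves", "arguments": {
  "plan": "0 -0.8 0 0 0 0 0.5; 0 -0.8 0 0 0 0 0.5; 0.3 0 0.5 0 0 0 0.55; 0.3 0 0.7 0 0 0 0.55; 0.3 0 0.7 0 0 0 0.55"
}}

```text
time_s: 13.45
eef_pos: [0.5759, 0.0503, 0.2499]
eef_rot: [-0.481, 0.482, 0.518, -0.518]
wrist_force: [0.0, 0.6, 0.5]
opening: 0.551
```

```bash
python3 go.py .4363 .1447 .22 1.644
python3 - <<'E'
from h import *
im=ctrl.camera("top")[:,:,::-1]; cv2.imwrite("pics/f.png",cv2.resize(im[90:290,100:360],None,fx=3,fy=3,interpolation=cv2.INTER_CUBIC))
E
```

```text
t 13.45 pos [0.5759 0.0503 0.2499] xhead 1.644 open 0.55 F [0.  0.6 0.5] q6 -1.76
shift shares [2.09 0.6  2.65] turn shares [ 0.01 -0.   -0.  ]  axes x [-0.07  1.   -0.  ] z [-1.   -0.07 -0.  ]
```

View pics/f.png

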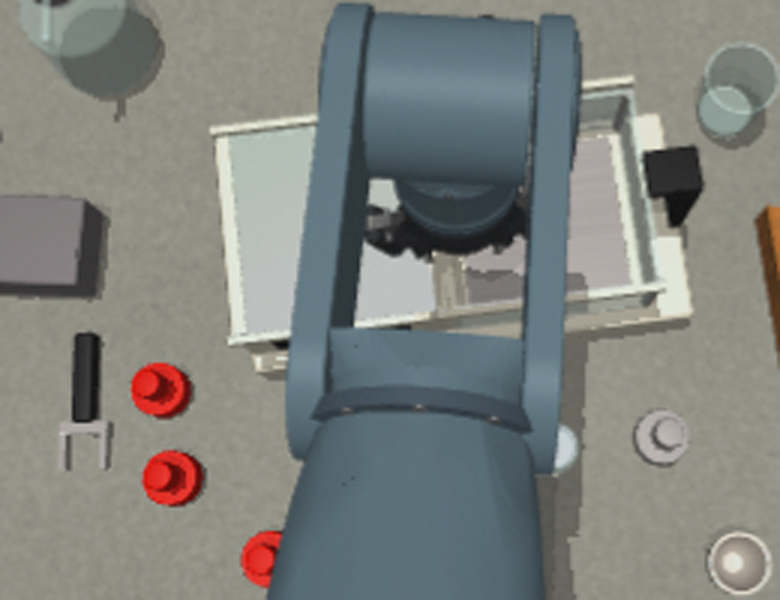

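Request:
{"name": "apply_moves", "arguments": {
  "plan": "0.42 0 0.53 0 0 0 0.6; 0.42 0 0.53 0 0 0 0.6; 0.42 0.2 0.53 0 0 0 0.6; 0.42 0.2 0.53 0 0 0 0.6; 0.41 0.2 0.53 0 0 0 0.6"
}}

```text
time_s: 14.0
eef_pos: [0.4361, 0.1452, 0.2196]
eef_rot: [-0.481, 0.482, 0.518, -0.518]
wrist_force: [0.6, 0.5, 0.3]
opening: 0.607
```

```bash

python3 - <<'E'
from h import *
im=ctrl.camera("scene")[:,:,::-1]; cv2.imwrite("pics/g.png",cv2.resize(im[120:300,140:420],None,fx=2.8,fy=2.8,interpolation=cv2.INTER_CUBIC))
E
python3 go.py .4363 .1447 .052 1.644
```

```text
t 14.05 pos [0.431  0.1475 0.2172] xhead 1.646 open 0.6 F [-3.4  3.9 -2.5] q6 -1.58
shift shares [-0.07  3.3  -0.12] turn shares [-0.05  0.01  0.02]  axes x [-0.07  1.    0.  ] z [-1.   -0.07  0.01]
```

View pics/g.png

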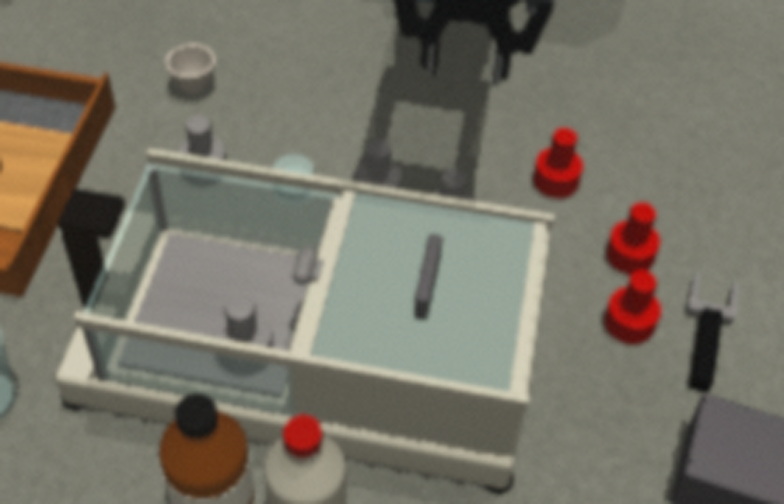

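Request:
{"name": "apply_moves", "arguments": {
  "plan": "0 0 0 0 0 0 0.6; 0 0.6 0 0 0 0 0.6; 0 0.7 0 0 0 0 0.6; 0 0.7 0 0 0 0 0.6; 0 0.6 0 0 0 0 0.6"
}}

```text
time_s: 14.55
eef_pos: [0.4382, 0.144, 0.0888]
eef_rot: [-0.481, 0.482, 0.518, -0.518]
wrist_force: [0.5, 0.1, 1.2]
opening: 0.602
```

Request:
{"name": "apply_moves", "arguments": {
  "plan": "0 0.3 0 0 0 0 0.6; 0 0.2 0 0 0 0 0.6; 0 0 0 0 0 0 0.6; 0 0 0 0 0 0 0.6; 0 0 0 0 0 0 0.6"
}}

```text
time_s: 15.05
eef_pos: [0.4381, 0.1446, 0.0659]
eef_rot: [-0.481, 0.482, 0.519, -0.517]
wrist_force: [-0.3, -0.4, 0.6]
opening: 0.601
```

```bash

python3 - <<'E'
from h import *
im=ctrl.camera("scene")[:,:,::-1]; cv2.imwrite("pics/g1.png",cv2.resize(im[120:240,240:400],None,fx=4,fy=4,interpolation=cv2.INTER_CUBIC))
E
python3 go.py .4363 .1447 .052 1.644
```

```text
t 15.1 pos [0.438  0.1447 0.0659] xhead 1.644 open 0.6 F [ 0.2  0.3 -0.3] q6 -1.58
shift shares [0.   0.28 0.03] turn shares [ 0.02  0.   -0.  ]  axes x [-0.07  1.   -0.  ] z [-1.   -0.07 -0.  ]
```

View pics/g1.png

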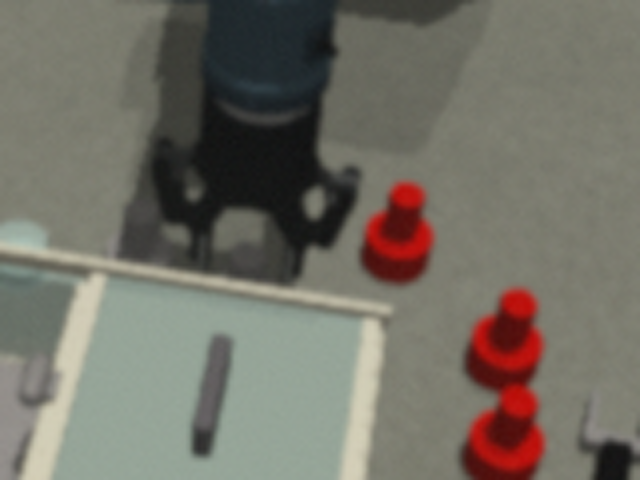

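Request:
{"name": "apply_moves", "arguments": {
  "plan": "0 0.28 0.03 0 0 0 0.6; 0 0 0 0 0 0 0.6; 0 0 0 0 0 0 0.3; 0 0 0 0 0 0 0; 0 0 0 0 0 0 0"
}}

```text
time_s: 15.6
eef_pos: [0.4359, 0.1448, 0.0516]
eef_rot: [-0.481, 0.482, 0.518, -0.518]
wrist_force: [-1.6, 1.5, 5.1]
opening: 0.289
```

Request:
{"name": "apply_moves", "arguments": {
  "plan": "0 -0.1 0 0 0 0 0; 0 -0.3 0 0 0 0 0; 0 -0.7 0 0 0 0 0; 0 -0.9 0 0 0 0 0; 0 -0.9 0 0 0 0 0"
}}

```text
time_s: 16.1
eef_pos: [0.4336, 0.1443, 0.196]
eef_rot: [0.482, -0.48, -0.517, 0.519]
wrist_force: [1.6, 0.0, -7.1]
opening: 0.287
```

```bash
python3 go.py .6035 .0083 .245 1.644
```

```text
t 16.1 pos [0.4336 0.1443 0.196 ] xhead 1.644 open 0.29 F [ 1.6  0.  -7.1] q6 -1.58
shift shares [-2.96 -0.99 -3.19] turn shares [-0.03  0.   -0.  ]  axes x [-0.07  1.   -0.  ] z [-1.   -0.07  0.  ]
```

Request:
{"name": "apply_moves", "arguments": {
  "plan": "-0.2 -0.6 -0.2 0 0 0 0; -0.6 -0.35 -0.6 0 0 0 0; -0.7 0 -0.7 0 0 0 0; -0.7 0 -0.75 0 0 0 0; -0.5 0 -0.6 0 0 0 0"
}}

```text
time_s: 16.6
eef_pos: [0.5871, 0.019, 0.2423]
eef_rot: [0.482, -0.481, -0.517, 0.518]
wrist_force: [-0.9, 1.2, -6.5]
opening: 0.286
```

Request:
{"name": "apply_moves", "arguments": {
  "plan": "-0.26 0 -0.29 0 0 0 0; 0 0.3 0 0 0 0 0; 0 0.5 0 0 0 0 0; 0 0.3 0 0 0 0 0; 0 0 0 0 0 0 0"
}}

```text
time_s: 17.1
eef_pos: [0.5983, 0.0102, 0.1839]
eef_rot: [0.484, -0.479, -0.516, 0.52]
wrist_force: [-0.5, -0.5, -7.2]
opening: 0.283
```

```bash
python3 go.py .6035 .0083 .12 1.644
```

```text
t 17.1 pos [0.5983 0.0102 0.1839] xhead 1.645 open 0.28 F [-0.5 -0.5 -7.2] q6 -1.83
shift shares [-0.05  1.28 -0.11] turn shares [-0.07  0.01  0.02]  axes x [-0.07  1.    0.  ] z [-1.   -0.07  0.01]
```

Request:
{"name": "apply_moves", "arguments": {
  "plan": "0 0 0 0 0 0 0; 0 0.3 0 0 0 0 0; 0 0.3 0 0 0 0 0; 0 0.2 0 0 0 0 0; 0 0 0 0 0 0 0"
}}

```text
time_s: 17.6
eef_pos: [0.5999, 0.0096, 0.1455]
eef_rot: [0.483, -0.48, -0.517, 0.519]
wrist_force: [-0.8, 0.0, -7.3]
opening: 0.285
```

```bash
python3 go.py .6035 .0083 .1125 1.644
```

```text
t 17.6 pos [0.5999 0.0096 0.1455] xhead 1.644 open 0.29 F [-0.8  0.  -7.3] q6 -1.83
shift shares [-0.03  0.66 -0.07] turn shares [-0.04  0.    0.01]  axes x [-0.07  1.    0.  ] z [-1.   -0.07  0.  ]
```

Request:
{"name": "apply_moves", "arguments": {
  "plan": "0 0.2 -0.03 0 0 0 0; 0 0.2 0 0 0 0 0; 0 0.15 0 0 0 0 0; 0 0.05 0 0 0 0 0; 0 0 0 0 0 0 0"
}}

```text
time_s: 18.1
eef_pos: [0.6028, 0.0094, 0.1175]
eef_rot: [0.482, -0.481, -0.518, 0.518]
wrist_force: [0.6, 0.6, -6.4]
opening: 0.283
```

```bash
python3 go.py .6035 .0083 .1115 1.644
```

```text
t 18.1 pos [0.6028 0.0094 0.1175] xhead 1.644 open 0.28 F [ 0.6  0.6 -6.4] q6 -1.83
shift shares [-0.02  0.12 -0.01] turn shares [-0.01  0.    0.  ]  axes x [-0.07  1.    0.  ] z [-1.   -0.07  0.  ]
```

Request:
{"name": "apply_moves", "arguments": {
  "plan": "0 0.04 0 0 0 0 0; 0 0.04 0 0 0 0 0; 0 0.03 0 0 0 0 0; 0 0.02 0 0 0 0 0; 0 0 0 0 0 0 0"
}}

```text
time_s: 18.6
eef_pos: [0.6033, 0.0094, 0.1118]
eef_rot: [-0.481, 0.481, 0.518, -0.518]
wrist_force: [-0.4, -0.5, -7.4]
opening: 0.281
```

Request:
{"name": "apply_moves", "arguments": {
  "plan": "0 0 0 0 0 0 0; 0 0.01 0 0 0 0 0; 0 0 0 0 0 0 0; 0 0 0 0 0 0 0; 0 0 0 0 0 0 0"
}}

```text
time_s: 19.1
eef_pos: [0.6034, 0.0094, 0.1117]
eef_rot: [-0.481, 0.481, 0.518, -0.518]
wrist_force: [-2.4, 0.4, -0.2]
opening: 0.286
```

Contact. Release.

Request:
{"name": "apply_moves", "arguments": {
  "plan": "0 0.01 0 0 0 0 0; 0 0 0 0 0 0 0.35; 0 0 0 0 0 0 0.5; 0 0 0 0 0 0 0.5; 0 -0.4 0 0 0 0 0.5"
}}

```text
time_s: 19.6
eef_pos: [0.6014, 0.0096, 0.1282]
eef_rot: [0.483, -0.48, -0.517, 0.519]
wrist_force: [0.2, 0.8, 0.0]
opening: 0.501
```

Request:
{"name": "apply_moves", "arguments": {
  "plan": "0 -0.7 0 0 0 0 0.5; 0 -0.9 0 0 0 0 0.5; 0 -0.7 0 0 0 0 0.5; 0.2 0 0.5 0 0 0 0.55; 0.2 0 0.7 0 0 0 0.55"
}}

```text
time_s: 20.1
eef_pos: [0.5433, 0.0245, 0.2476]
eef_rot: [-0.48, 0.483, 0.519, -0.517]
wrist_force: [-0.3, 0.7, -0.1]
opening: 0.552
```

```bash
python3 go.py .4175 .0637 .22 1.644
```

```text
t 20.1 pos [0.5433 0.0245 0.2476] xhead 1.644 open 0.55 F [-0.3  0.7 -0.1] q6 -1.82
shift shares [0.96 0.54 2.45] turn shares [ 0.04 -0.   -0.01]  axes x [-0.07  1.   -0.  ] z [-1.   -0.07 -0.  ]
```

Request:
{"name": "apply_moves", "arguments": {
  "plan": "0.24 0 0.6 0 0 0 0.6; 0.24 0.1 0.6 0 0 0 0.6; 0.24 0.2 0.6 0 0 0 0.6; 0.24 0.2 0.6 0 0 0 0.6; 0 0 0 0 0 0 0.6"
}}

```text
time_s: 20.6
eef_pos: [0.4148, 0.0653, 0.2189]
eef_rot: [0.482, -0.48, -0.518, 0.519]
wrist_force: [0.2, -0.9, -0.5]
opening: 0.602
```

```bash

python3 - <<'E'
from h import *
im=ctrl.camera("scene")[:,:,::-1]; cv2.imwrite("pics/i.png",cv2.resize(im[120:300,140:420],None,fx=2.8,fy=2.8,interpolation=cv2.INTER_CUBIC))
E
python3 go.py .4175 .0637 .052 1.644
```

```text
t 20.65 pos [0.4173 0.0645 0.2203] xhead 1.645 open 0.6 F [ 0.6 -0.4  1. ] q6 -1.77
shift shares [-0.02  3.37 -0.  ] turn shares [-0.    0.01  0.  ]  axes x [-0.07  1.    0.  ] z [-1.   -0.07  0.  ]
```

View pics/i.png

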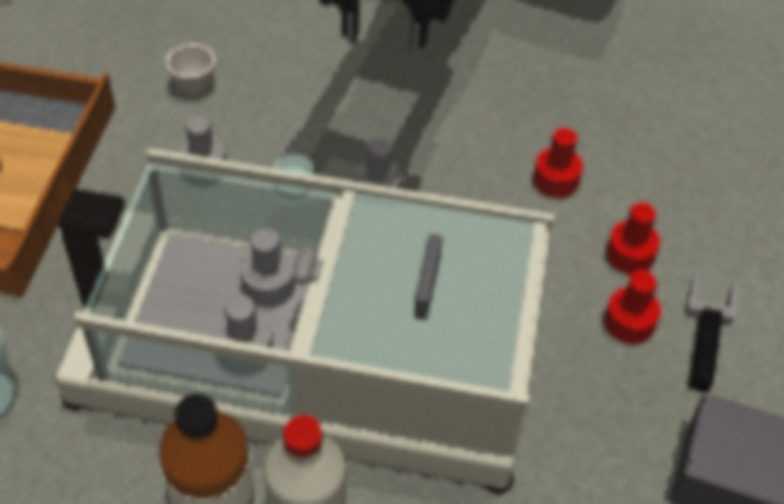

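Request:
{"name": "apply_moves", "arguments": {
  "plan": "0 0.5 0 0 0 0 0.6; 0 0.7 0 0 0 0 0.6; 0 0.8 0 0 0 0 0.6; 0 0.7 0 0 0 0 0.6; 0 0.2 0 0 0 0 0.6"
}}

```text
time_s: 21.15
eef_pos: [0.4175, 0.0638, 0.073]
eef_rot: [0.483, -0.48, -0.517, 0.519]
wrist_force: [-1.2, 0.2, -0.4]
opening: 0.602
```

Request:
{"name": "apply_moves", "arguments": {
  "plan": "0 0.1 0 0 0 0 0.6; 0 0.07 0 0 0 0 0.6; 0 0 0 0 0 0 0.6; 0 0 0 0 0 0 0.6; 0 0 0 0 0 0 0.6"
}}

```text
time_s: 21.65
eef_pos: [0.4196, 0.0639, 0.0683]
eef_rot: [-0.481, 0.482, 0.518, -0.518]
wrist_force: [0.6, 0.3, -0.1]
opening: 0.598
```

```bash

python3 - <<'E'
from h import *
im=ctrl.camera("scene")[:,:,::-1]; cv2.imwrite("pics/i1.png",cv2.resize(im[100:220,210:370],None,fx=4,fy=4,interpolation=cv2.INTER_CUBIC))
E
python3 go.py .4175 .0637 .052 1.644
```

```text
t 21.7 pos [0.4194 0.0639 0.0681] xhead 1.644 open 0.6 F [-0.7  1.   0.6] q6 -1.77
shift shares [-0.    0.32  0.04] turn shares [ 0.01  0.   -0.  ]  axes x [-0.07  1.   -0.  ] z [-1.   -0.07 -0.  ]
```

View pics/i1.png

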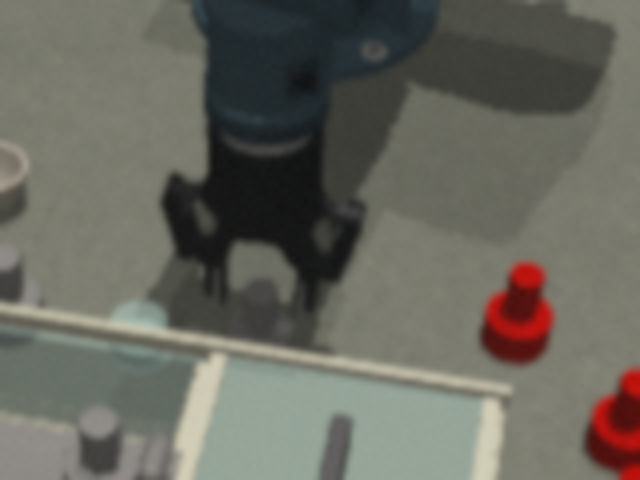

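Request:
{"name": "apply_moves", "arguments": {
  "plan": "0 0.32 0.04 0 0 0 0.6; 0 0 0 0 0 0 0.6; 0 0 0 0 0 0 0.3; 0 0 0 0 0 0 0; 0 0 0 0 0 0 0"
}}

```text
time_s: 22.2
eef_pos: [0.4172, 0.0637, 0.052]
eef_rot: [-0.481, 0.482, 0.518, -0.518]
wrist_force: [-1.0, -1.7, 3.8]
opening: 0.284
```

Request:
{"name": "apply_moves", "arguments": {
  "plan": "0 -0.1 0 0 0 0 0; 0 -0.4 0 0 0 0 0; 0 -0.8 0 0 0 0 0; 0 -0.9 0 0 0 0 0; 0 -0.9 0 0 0 0 0"
}}

```text
time_s: 22.7
eef_pos: [0.4154, 0.0641, 0.2071]
eef_rot: [0.482, -0.481, -0.518, 0.518]
wrist_force: [1.6, -0.6, -5.7]
opening: 0.285
```

```bash
python3 go.py .6779 -.0484 .245 1.644
```

```text
t 22.7 pos [0.4154 0.0641 0.2071] xhead 1.644 open 0.29 F [ 1.6 -0.6 -5.7] q6 -1.78
shift shares [-2.63 -0.77 -5.07] turn shares [-0.02  0.    0.01]  axes x [-0.07  1.    0.  ] z [-1.   -0.07  0.  ]
```

Request:
{"name": "apply_moves", "arguments": {
  "plan": "-0.2 -0.5 -0.3 0 0 0 0; -0.35 -0.24 -0.6 0 0 0 0; -0.35 0 -0.75 0 0 0 0; -0.4 0 -0.8 0 0 0 0; -0.4 0 -0.8 0 0 0 0"
}}

```text
time_s: 23.2
eef_pos: [0.5857, -0.0093, 0.2425]
eef_rot: [0.482, -0.481, -0.518, 0.518]
wrist_force: [1.3, 0.6, -4.9]
opening: 0.283
```

Request:
{"name": "apply_moves", "arguments": {
  "plan": "-0.4 0 -0.8 0 0 0 0; -0.32 0 -0.6 0 0 0 0; -0.2 0 -0.4 0 0 0 0; 0 0 0 0 0 0 0; 0 0.3 0 0 0 0 0"
}}

```text
time_s: 23.7
eef_pos: [0.6788, -0.0484, 0.2289]
eef_rot: [-0.481, 0.482, 0.518, -0.518]
wrist_force: [0.7, -0.1, -5.0]
opening: 0.283
```

Request:
{"name": "apply_moves", "arguments": {
  "plan": "0 0.4 0 0 0 0 0; 0 0.4 0 0 0 0 0; 0 0.3 0 0 0 0 0; 0 0 0 0 0 0 0; 0 0 0 0 0 0 0"
}}

```text
time_s: 24.2
eef_pos: [0.6776, -0.0479, 0.173]
eef_rot: [0.482, -0.481, -0.518, 0.518]
wrist_force: [0.1, 0.6, -5.2]
opening: 0.29
```

```bash
python3 go.py .6779 -.0484 .1125 1.644
```

```text
t 24.2 pos [ 0.6776 -0.0479  0.173 ] xhead 1.645 open 0.29 F [ 0.1  0.6 -5.2] q6 -1.89
shift shares [-0.01  1.21 -0.01] turn shares [-0.01  0.    0.  ]  axes x [-0.07  1.    0.  ] z [-1.   -0.07  0.  ]
```

Request:
{"name": "apply_moves", "arguments": {
  "plan": "0 0.3 0 0 0 0 0; 0 0.4 0 0 0 0 0; 0 0.3 0 0 0 0 0; 0 0.1 0 0 0 0 0; 0 0 0 0 0 0 0"
}}

```text
time_s: 24.7
eef_pos: [0.6775, -0.0482, 0.117]
eef_rot: [0.482, -0.481, -0.518, 0.518]
wrist_force: [-0.6, 0.0, -5.8]
opening: 0.291
```

Request:
{"name": "apply_moves", "arguments": {
  "plan": "0 0.04 0 0 0 0 0; 0 0.04 0 0 0 0 0; 0 0.03 0 0 0 0 0; 0 0 0 0 0 0 0; 0 0 0 0 0 0 0"
}}

```text
time_s: 25.2
eef_pos: [0.6782, -0.0483, 0.1129]
eef_rot: [-0.481, 0.481, 0.518, -0.518]
wrist_force: [-0.3, 0.1, -5.2]
opening: 0.286
```

```bash
python3 go.py .6779 -.0484 .1115 1.644
```

```text
t 25.2 pos [ 0.6782 -0.0483  0.1129] xhead 1.644 open 0.29 F [-0.3  0.1 -5.2] q6 -1.89
shift shares [-0.    0.03  0.01] turn shares [ 0.  0. -0.]  axes x [-0.07  1.   -0.  ] z [-1.   -0.07 -0.  ]
```

Request:
{"name": "apply_moves", "arguments": {
  "plan": "0 0.02 0 0 0 0 0; 0 0.01 0 0 0 0 0; 0 0.01 0 0 0 0 0; 0 0 0 0 0 0 0; 0 0 0 0 0 0 0"
}}

```text
time_s: 25.7
eef_pos: [0.6786, -0.0484, 0.112]
eef_rot: [-0.481, 0.482, 0.518, -0.518]
wrist_force: [-3.9, -0.6, 6.0]
opening: 0.284
```

Request:
{"name": "apply_moves", "arguments": {
  "plan": "0 0 0 0 0 0 0.35; 0 0 0 0 0 0 0.5; 0 0 0 0 0 0 0.5; 0 -0.4 0 0 0 0 0.5; 0 -0.8 0 0 0 0 0.5"
}}

```text
time_s: 26.2
eef_pos: [0.6756, -0.0477, 0.1669]
eef_rot: [0.484, -0.479, -0.517, 0.519]
wrist_force: [-0.5, 0.3, -0.9]
opening: 0.498
```

Request:
{"name": "apply_moves", "arguments": {
  "plan": "0 -0.8 0 0 0 0 0.5; 0 -0.8 0 0 0 0 0.5; 0 0 0.5 0 0 0 0.55; 0 0 0.8 0 0 0 0.55; 0 0 0.8 0 0 0 0.55"
}}

```text
time_s: 26.7
eef_pos: [0.5726, -0.0561, 0.2508]
eef_rot: [-0.481, 0.482, 0.518, -0.518]
wrist_force: [-1.1, 0.3, 0.8]
opening: 0.553
```

```bash
python3 go.py .4365 -.122 .22 1.644
```

```text
t 26.7 pos [ 0.5726 -0.0561  0.2508] xhead 1.645 open 0.55 F [-1.1  0.3  0.8] q6 -1.95
shift shares [-1.11  0.61  2.81] turn shares [ 0.01  0.   -0.  ]  axes x [-0.07  1.   -0.  ] z [-1.   -0.07 -0.  ]
```

Request:
{"name": "apply_moves", "arguments": {
  "plan": "-0.25 0 0.7 0 0 0 0.6; -0.29 0.1 0.7 0 0 0 0.6; -0.29 0.2 0.7 0 0 0 0.6; -0.28 0.3 0.68 0 0 0 0.6; 0 0 0 0 0 0 0.6"
}}

```text
time_s: 27.2
eef_pos: [0.4348, -0.1218, 0.2183]
eef_rot: [0.484, -0.48, -0.517, 0.518]
wrist_force: [-0.3, -0.1, -0.9]
opening: 0.598
```

```bash

python3 - <<'E'
from h import *
im=ctrl.camera("scene")[:,:,::-1]; cv2.imwrite("pics/j.png",cv2.resize(im[100:300,140:420],None,fx=2.8,fy=2.8,interpolation=cv2.INTER_CUBIC))
for r in ctrl.recognise("scene","weight4_mid"):print(r)
E
python3 go.py .4365 -.122 .052 1.644
```

```text
{'point': [0.4399, -0.1205, 0.0501], 'score': 0.63}
t 27.3 pos [ 0.4388 -0.1219  0.2209] xhead 1.642 open 0.6 F [-0.  -1.7  0.9] q6 -2.18
shift shares [0.   3.38 0.05] turn shares [ 0.01 -0.01 -0.  ]  axes x [-0.07  1.   -0.  ] z [-1.   -0.07 -0.  ]
```

View pics/j.png

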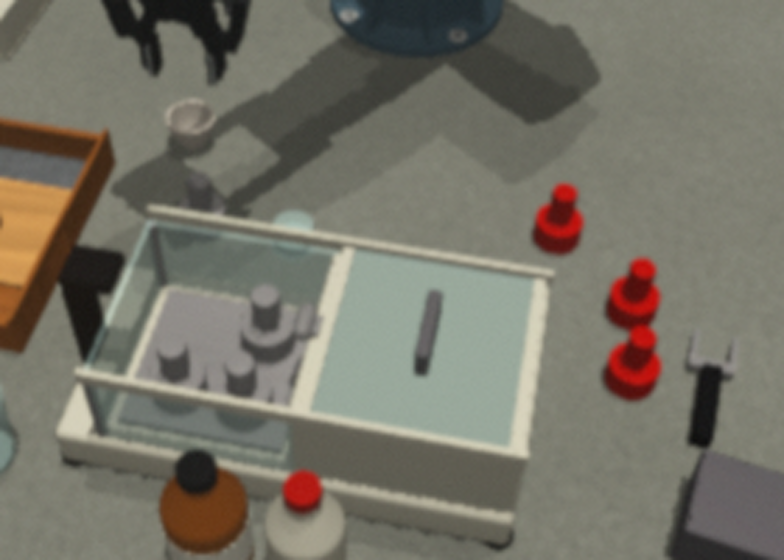

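Three on the pan; weight D unmoved. Descend (note the crucible is 120 mm back).

Request:
{"name": "apply_moves", "arguments": {
  "plan": "0 0.5 0 0 0 0 0.6; 0 0.7 0 0 0 0 0.6; 0 0.8 0 0 0 0 0.6; 0 0.7 0 0 0 0 0.6; 0 0.2 0 0 0 0 0.6"
}}

```text
time_s: 27.8
eef_pos: [0.438, -0.1201, 0.0729]
eef_rot: [0.483, -0.479, -0.518, 0.519]
wrist_force: [0.5, 1.2, 0.1]
opening: 0.598
```

Request:
{"name": "apply_moves", "arguments": {
  "plan": "0 0.1 0 0 0 0 0.6; 0 0.07 0 0 0 0 0.6; 0 0 0 0 0 0 0.6; 0 0 0 0 0 0 0.6; 0 0 0 0 0 0 0.6"
}}

```text
time_s: 28.3
eef_pos: [0.4397, -0.122, 0.0683]
eef_rot: [-0.481, 0.482, 0.518, -0.518]
wrist_force: [0.1, 0.3, 0.8]
opening: 0.6
```

```bash

python3 - <<'E'
from h import *
im=ctrl.camera("scene")[:,:,::-1]; cv2.imwrite("pics/k1.png",cv2.resize(im[90:210,140:300],None,fx=4,fy=4,interpolation=cv2.INTER_CUBIC))
E
python3 go.py .4365 -.122 .052 1.644
```

```text
t 28.35 pos [ 0.4395 -0.1219  0.0681] xhead 1.644 open 0.6 F [-0.7 -0.6  0.6] q6 -2.18
shift shares [0.   0.32 0.06] turn shares [ 0.01  0.   -0.01]  axes x [-0.07  1.   -0.  ] z [-1.   -0.07 -0.  ]
```

View pics/k1.png

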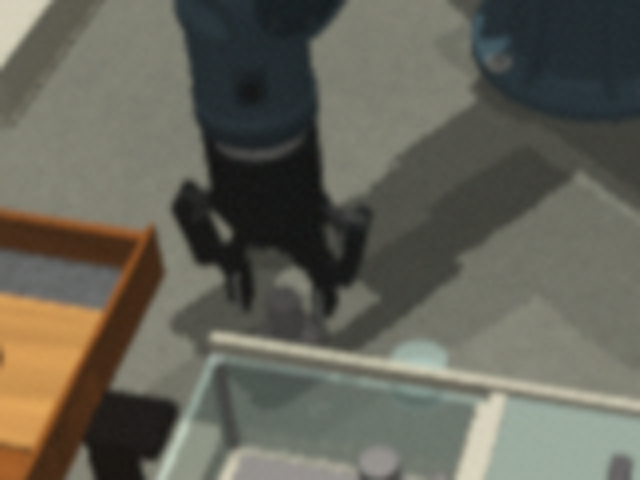

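Request:
{"name": "apply_moves", "arguments": {
  "plan": "0 0.32 0.05 0 0 0 0.6; 0 0 0 0 0 0 0.6; 0 0 0 0 0 0 0.3; 0 0 0 0 0 0 0; 0 0 0 0 0 0 0"
}}

```text
time_s: 28.85
eef_pos: [0.437, -0.1222, 0.052]
eef_rot: [-0.481, 0.482, 0.518, -0.518]
wrist_force: [-0.5, -1.0, 2.1]
opening: 0.288
```

Request:
{"name": "apply_moves", "arguments": {
  "plan": "0 -0.1 0 0 0 0 0; 0 -0.4 0 0 0 0 0; 0 -0.8 0 0 0 0 0; 0 -0.9 0 0 0 0 0; 0 -0.9 0 0 0 0 0"
}}

```text
time_s: 29.35
eef_pos: [0.435, -0.1207, 0.2069]
eef_rot: [0.482, -0.48, -0.518, 0.518]
wrist_force: [2.1, -0.8, -7.0]
opening: 0.287
```

```bash
python3 go.py .6081 -.0535 .245 1.644
```

```text
t 29.35 pos [ 0.435  -0.1207  0.2069] xhead 1.644 open 0.29 F [ 2.1 -0.8 -7. ] q6 -2.18
shift shares [ 1.09 -0.77 -3.55] turn shares [-0.02  0.    0.02]  axes x [-0.07  1.    0.  ] z [-1.   -0.07  0.  ]
```

Request:
{"name": "apply_moves", "arguments": {
  "plan": "0 -0.5 -0.3 0 0 0 0; 0.2 -0.25 -0.6 0 0 0 0; 0.3 0 -0.8 0 0 0 0; 0.3 0 -0.8 0 0 0 0; 0.2 0 -0.6 0 0 0 0"
}}

```text
time_s: 29.85
eef_pos: [0.5882, -0.0587, 0.2428]
eef_rot: [0.482, -0.48, -0.518, 0.518]
wrist_force: [-0.3, -0.9, -7.7]
opening: 0.285
```

Request:
{"name": "apply_moves", "arguments": {
  "plan": "0.12 0 -0.42 0 0 0 0; 0 0 0 0 0 0 0; 0 0.3 0 0 0 0 0; 0 0.3 0 0 0 0 0; 0 0 0 0 0 0 0"
}}

```text
time_s: 30.35
eef_pos: [0.6045, -0.0526, 0.2092]
eef_rot: [0.484, -0.479, -0.516, 0.519]
wrist_force: [-1.0, -0.3, -6.8]
opening: 0.286
```

```bash
python3 go.py .6081 -.0535 .1125 1.644
```

```text
t 30.35 pos [ 0.6045 -0.0526  0.2092] xhead 1.643 open 0.29 F [-1.  -0.3 -6.8] q6 -1.93
shift shares [-0.03  1.93 -0.09] turn shares [-0.06 -0.    0.02]  axes x [-0.07  1.    0.  ] z [-1.   -0.07  0.01]
```

Request:
{"name": "apply_moves", "arguments": {
  "plan": "0 0.3 0 0 0 0 0; 0 0.4 0 0 0 0 0; 0 0.4 0 0 0 0 0; 0 0.3 0 0 0 0 0; 0 0.2 0 0 0 0 0"
}}

```text
time_s: 30.85
eef_pos: [0.6069, -0.053, 0.1319]
eef_rot: [0.482, -0.481, -0.518, 0.518]
wrist_force: [-0.5, -0.2, -6.7]
opening: 0.283
```

Request:
{"name": "apply_moves", "arguments": {
  "plan": "0 0.1 0 0 0 0 0; 0 0.08 0 0 0 0 0; 0 0 0 0 0 0 0; 0 0 0 0 0 0 0; 0 0 0 0 0 0 0"
}}

```text
time_s: 31.35
eef_pos: [0.6084, -0.0531, 0.1256]
eef_rot: [-0.481, 0.482, 0.518, -0.518]
wrist_force: [-0.3, -0.0, -6.2]
opening: 0.286
```

```bash
python3 go.py .6081 -.0535 .1125 1.644
```

```text
t 31.35 pos [ 0.6084 -0.0531  0.1256] xhead 1.644 open 0.29 F [-0.3 -0.  -6.2] q6 -1.93
shift shares [-0.01  0.26  0.01] turn shares [ 0.01  0.   -0.  ]  axes x [-0.07  1.   -0.  ] z [-1.   -0.07 -0.  ]
```

Request:
{"name": "apply_moves", "arguments": {
  "plan": "0 0.1 0 0 0 0 0; 0 0.06 0 0 0 0 0; 0 0.05 0 0 0 0 0; 0 0.04 0 0 0 0 0; 0 0 0 0 0 0 0"
}}

```text
time_s: 31.85
eef_pos: [0.6079, -0.053, 0.1122]
eef_rot: [-0.481, 0.481, 0.518, -0.518]
wrist_force: [-0.8, 0.4, -6.9]
opening: 0.282
```

Request:
{"name": "apply_moves", "arguments": {
  "plan": "0 0.02 0 0 0 0 0; 0 0.02 0 0 0 0 0; 0 0 0 0 0 0 0; 0 0 0 0 0 0 0; 0 0 0 0 0 0 0"
}}

```text
time_s: 32.35
eef_pos: [0.6082, -0.0531, 0.112]
eef_rot: [-0.481, 0.482, 0.518, -0.518]
wrist_force: [-6.1, 1.1, 5.0]
opening: 0.287
```

Request:
{"name": "apply_moves", "arguments": {
  "plan": "0 0 0 0 0 0 0.35; 0 0 0 0 0 0 0.5; 0 0 0 0 0 0 0.5; 0 -0.4 0 0 0 0 0.5; 0 -0.8 0 0 0 0 0.5"
}}

```text
time_s: 32.85
eef_pos: [0.6055, -0.0524, 0.1672]
eef_rot: [0.484, -0.479, -0.517, 0.519]
wrist_force: [-0.2, 0.7, 0.4]
opening: 0.501
```

Request:
{"name": "apply_moves", "arguments": {
  "plan": "0 -0.8 0 0 0 0 0.5; 0 -0.8 0 0 0 0 0.5; 0.8 0 0 0 0 0 0; 0.9 0 0 0 0 0 0; 0.9 0 0 0 0 0 0"
}}

```text
time_s: 33.35
eef_pos: [0.5985, 0.0776, 0.251]
eef_rot: [-0.481, 0.482, 0.518, -0.517]
wrist_force: [1.3, 0.4, -0.4]
opening: 0.004
```

```bash
python3 go.py .6245 .2004 .25 1.644
```

```text
t 33.35 pos [0.5985 0.0776 0.251 ] xhead 1.643 open 0.0 F [ 1.3  0.4 -0.4] q6 -1.71
shift shares [ 2.41  0.02 -0.69] turn shares [ 0.01 -0.01 -0.  ]  axes x [-0.07  1.   -0.  ] z [-1.   -0.07 -0.  ]
```

Request:
{"name": "apply_moves", "arguments": {
  "plan": "0.8 0 -0.2 0 0 0 0; 0.8 0 -0.2 0 0 0 0; 0.8 0 -0.2 0 0 0 0; 0 0 -0.08 0 0 0 0; 0 0 0 0 0 0 0"
}}

```text
time_s: 33.85
eef_pos: [0.6236, 0.1997, 0.2499]
eef_rot: [0.481, -0.481, -0.518, 0.519]
wrist_force: [-0.3, -0.1, 0.1]
opening: -0.001
```

```bash

python3 - <<'E'
from h import *
im=ctrl.camera("scene")[:,:,::-1]; cv2.imwrite("pics/l.png",cv2.resize(im[120:310,140:420],None,fx=2.8,fy=2.8,interpolation=cv2.INTER_CUBIC))
im=ctrl.camera("top")[:,:,::-1]; cv2.imwrite("pics/lt.png",cv2.resize(im[90:290,80:360],None,fx=2.8,fy=2.8,interpolation=cv2.INTER_CUBIC))
E
python3 go.py .6245 .2004 .168 1.644
```

```text
t 33.95 pos [0.6234 0.198  0.25  ] xhead 1.644 open -0.0 F [-0.4 -0.6  0.2] q6 -1.52
shift shares [ 0.05  1.64 -0.03] turn shares [-0. -0. -0.]  axes x [-0.07  1.   -0.  ] z [-1.   -0.07  0.  ]
```

View pics/l.png

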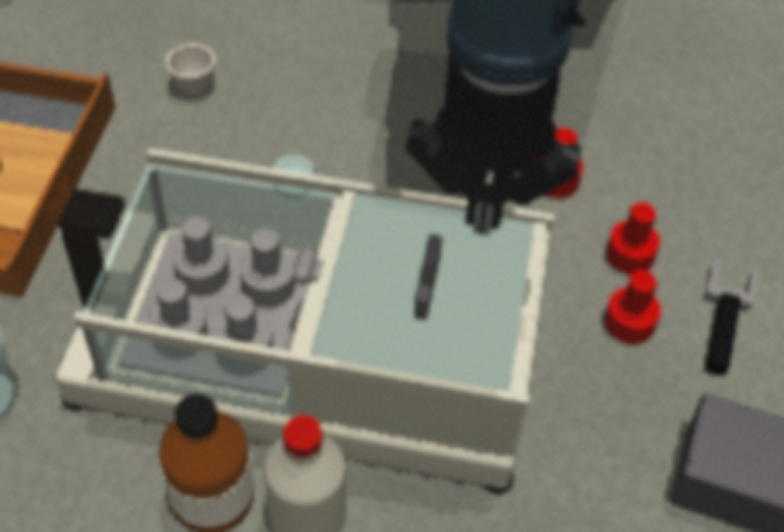

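View pics/lt.png

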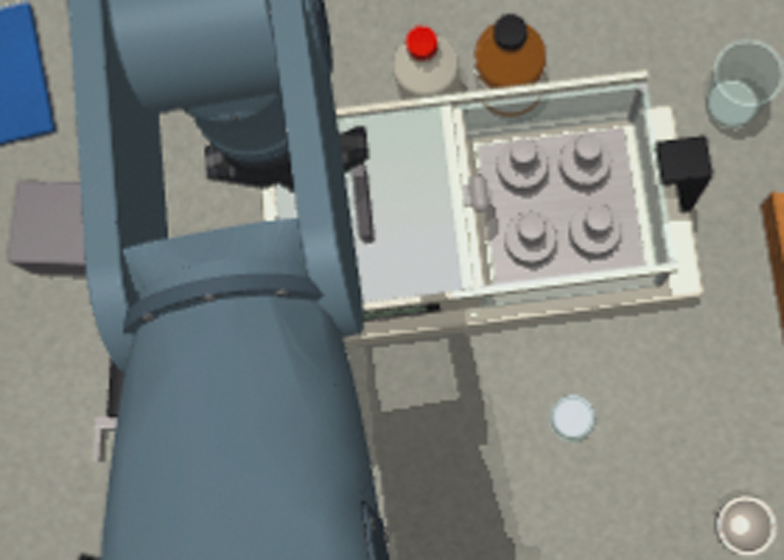

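Request:
{"name": "apply_moves", "arguments": {
  "plan": "0.04 0.4 -0.03 0 0 0 0; 0 0.5 0 0 0 0 0; 0 0.5 0 0 0 0 0; 0 0.22 0 0 0 0 0; 0 0 0 0 0 0 0"
}}

```text
time_s: 34.45
eef_pos: [0.6236, 0.1996, 0.1673]
eef_rot: [0.483, -0.481, -0.517, 0.519]
wrist_force: [0.7, -0.3, -0.4]
opening: -0.0
```

Request:
{"name": "apply_moves", "arguments": {
  "plan": "-0.2 0 0 0 0 0 0; -0.3 0 0 0 0 0 0; -0.4 0 0 0 0 0 0; -0.4 0 0 0 0 0 0; -0.4 0 0 0 0 0 0"
}}

```text
time_s: 34.95
eef_pos: [0.6319, 0.1146, 0.1711]
eef_rot: [-0.481, 0.482, 0.519, -0.517]
wrist_force: [0.1, 1.7, -0.2]
opening: 0.003
```

```bash

python3 - <<'E'
from h import *
im=ctrl.camera("scene")[:,:,::-1]; cv2.imwrite("pics/m.png",cv2.resize(im[120:310,140:420],None,fx=2.8,fy=2.8,interpolation=cv2.INTER_CUBIC))
E
python3 go.py .6397 -.0065 .168 1.644
```

```text
t 35.0 pos [0.6324 0.1114 0.171 ] xhead 1.642 open -0.0 F [ 1.4 -1.8 -0.1] q6 -1.65
shift shares [-2.36  0.07  0.02] turn shares [ 0.02 -0.02 -0.02]  axes x [-0.07  1.   -0.  ] z [-1.   -0.07 -0.  ]
```

View pics/m.png

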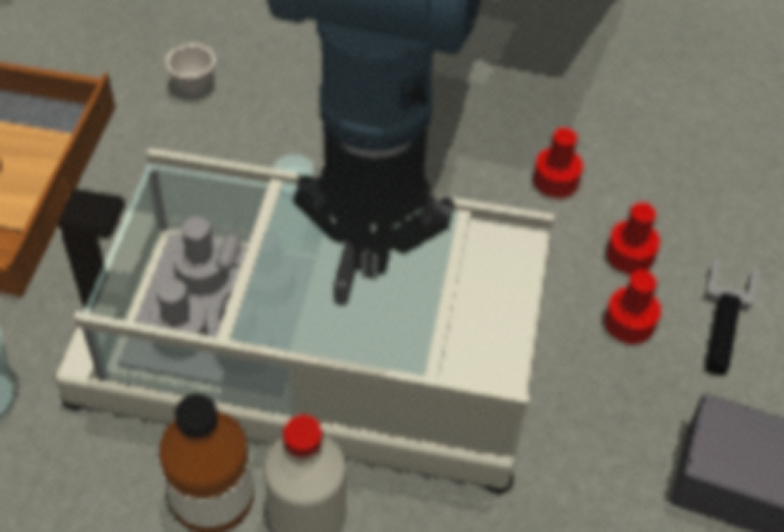

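Request:
{"name": "apply_moves", "arguments": {
  "plan": "-0.5 0 0 0 0 0 0; -0.5 0 0 0 0 0 0; -0.4 0 0 0 0 0 0; -0.3 0 0 0 0 0 0; -0.15 0 0 0 0 0 0"
}}

```text
time_s: 35.5
eef_pos: [0.6383, 0.0223, 0.1702]
eef_rot: [-0.481, 0.482, 0.518, -0.517]
wrist_force: [1.0, 1.2, 1.6]
opening: -0.006
```

```bash
python3 go.py .6397 -.0065 .168 1.644
```

```text
t 35.5 pos [0.6383 0.0223 0.1702] xhead 1.643 open -0.01 F [1.  1.2 1.6] q6 -1.79
shift shares [-0.58  0.04  0.01] turn shares [ 0.01 -0.01 -0.  ]  axes x [-0.07  1.   -0.  ] z [-1.   -0.07 -0.  ]
```

Request:
{"name": "apply_moves", "arguments": {
  "plan": "-0.1 0 0 0 0 0 0; -0.15 0 0 0 0 0 0; -0.15 0 0 0 0 0 0; -0.1 0 0 0 0 0 0; 0 0 0 0 0 0 0"
}}

```text
time_s: 36.0
eef_pos: [0.6396, -0.0013, 0.1692]
eef_rot: [0.481, -0.481, -0.518, 0.518]
wrist_force: [-0.4, -0.1, -0.6]
opening: 0.002
```

```bash
python3 go.py .6397 -.0065 .168 1.644;python3 - <<'E'
from h import *
im=ctrl.camera("scene")[:,:,::-1]; cv2.imwrite("pics/n.png",cv2.resize(im[120:310,140:420],None,fx=2.8,fy=2.8,interpolation=cv2.INTER_CUBIC))
E
```

```text
t 36.0 pos [ 0.6396 -0.0013  0.1692] xhead 1.644 open 0.0 F [-0.4 -0.1 -0.6] q6 -1.83
shift shares [-0.1   0.02  0.01] turn shares [-0.    0.   -0.01]  axes x [-0.07  1.   -0.  ] z [-1.   -0.07  0.  ]
```

View pics/n.png

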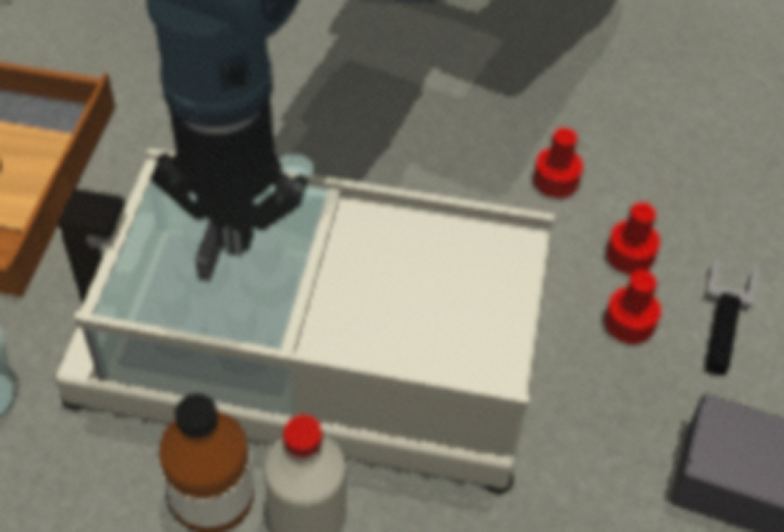

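Request:
{"name": "apply_moves", "arguments": {
  "plan": "-0.1 0 0 0 0 0 0; -0.06 0 0 0 0 0 0; 0 0 0 0 0 0 0; 0 0 0 0 0 0 0; 0 0 0 0 0 0 0"
}}

```text
time_s: 36.55
eef_pos: [0.6396, -0.0038, 0.169]
eef_rot: [-0.483, 0.479, 0.52, -0.517]
wrist_force: [-1.4, 18.4, 2.7]
opening: 0.003
```

Request:
{"name": "apply_moves", "arguments": {
  "plan": "0.3 0 0 0 0 0 0; 0 -0.6 0 0 0 0 0; 0 -0.8 0 0 0 0 0; 0.6 0 0.6 0 0 0 0; 0.7 0 0.7 0 0 0 0"
}}

```text
time_s: 37.05
eef_pos: [0.5704, 0.0654, 0.2408]
eef_rot: [-0.481, 0.483, 0.518, -0.517]
wrist_force: [-0.4, 1.5, -0.1]
opening: -0.004
```

Request:
{"name": "apply_moves", "arguments": {
  "plan": "0.7 0 0.7 0 0 0 0; 0.7 0 0.7 0 0 0 0; 0.2 0 0.8 0 0 0 0; 0.2 0 0.8 0 0 0 0; 0 0 0 0 0 0 0"
}}

```text
time_s: 37.55
eef_pos: [0.4087, 0.1458, 0.2384]
eef_rot: [0.481, -0.48, -0.518, 0.519]
wrist_force: [0.0, 0.1, 0.0]
opening: -0.001
```

```bash
python3 - <<'E'
from h import *
im=ctrl.camera("top")[:,:,::-1]; cv2.imwrite("pics/ot.png",cv2.resize(im[80:290,60:340],None,fx=2.8,fy=2.8,interpolation=cv2.INTER_CUBIC)); cv2.imwrite("pics/ot_raw.png",im)
cv2.imwrite("pics/of.png",cv2.resize(im[170:270,80:200],None,fx=5,fy=5,interpolation=cv2.INTER_CUBIC))
im=ctrl.camera("scene")[:,:,::-1]; cv2.imwrite("pics/os_raw.png",im)
cv2.imwrite("pics/os.png",cv2.resize(im[200:270,160:250],None,fx=7,fy=7,interpolation=cv2.INTER_CUBIC))
cv2.imwrite("pics/os2.png",cv2.resize(im[180:300,340:460],None,fx=5,fy=5,interpolation=cv2.INTER_CUBIC))
for c in ("top","scene"):
  for r in ctrl.recognise(c,"fork_mid"): print(r, proj(c,r['point']))
print(ctrl.get_obs()['eef_pos'])
E
```

```text
{'point': [0.4822, 0.4246, 0.0184], 'score': 0.94} [[123.61909775 230.58865879]]
{'point': [0.4899, 0.4275, 0.0231], 'score': 0.71} [[399.74618867 232.30296287]]
[0.41442913 0.14455328 0.23974021]
```

View pics/ot.png

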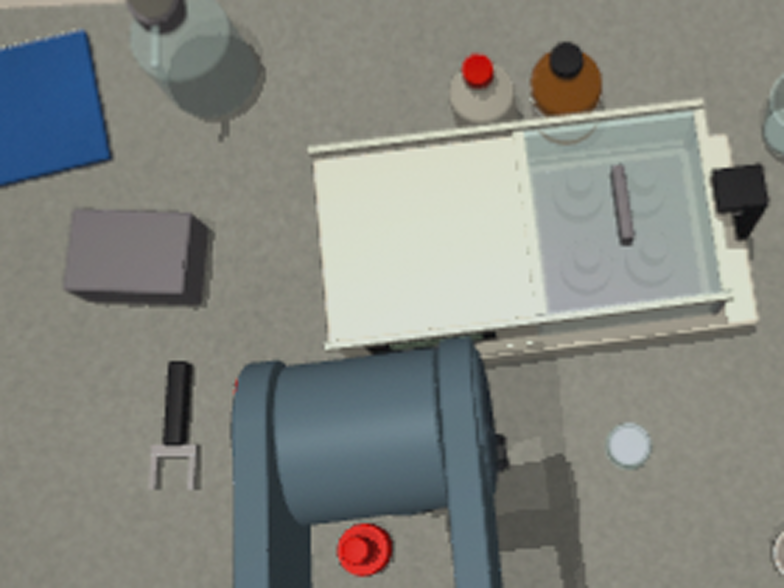

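View pics/of.png

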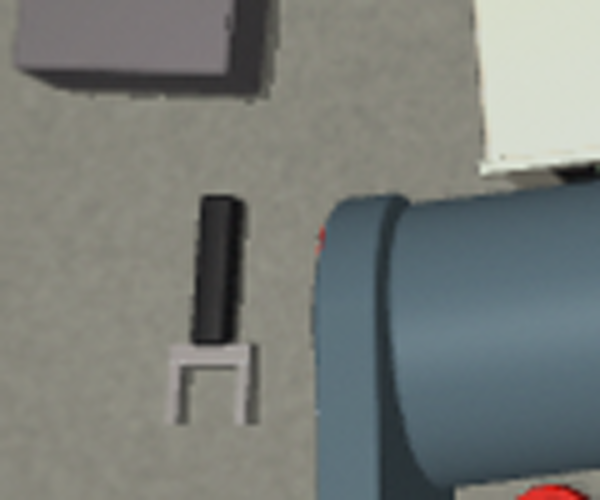

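View pics/os2.png

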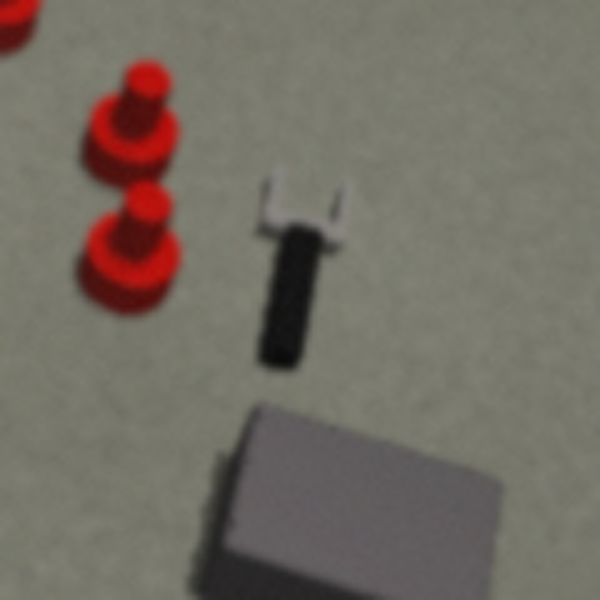

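```bash
python3 - <<'E'
from h import *
f=lambda u,v:(u/5+80-.4,v/5+170-.4)
a=atz("top",f(221,199),.022);b=atz("top",f(212,342),.022);print('fork',a,b,(a+b)/2,np.linalg.norm(a-b),np.arctan2(*(b-a)[[1,0]]))
g=lambda u,v:(u/5+340-.4,v/5+180-.4)
a=atz("scene",g(302,232),.022);b=atz("scene",g(283,357),.022);print('forkS',a,b,(a+b)/2,np.linalg.norm(a-b),np.arctan2(*(a-b)[[1,0]]))
t=lambda u,v:(u/3.7+300-.4,v/3.7+140-.4)
for n,u in dict(lt=(200,75),lb=(258,415),rt=(434,47),rb=(506,392)).items(): print(n,atz("top",t(*u),.054))
print('cover edge',atz("top",t(255,299),.05),atz("top",t(470,274),.05))
print('handle',atz("top",t(354,191),.074))
E
```

```text
fork [0.54144507 0.42366907 0.022     ] [0.46148407 0.42758093 0.022     ] [0.50146457 0.425625   0.022     ] 0.08005662530152814 3.092709472014429
forkS [0.46802168 0.42661285 0.022     ] [0.55071508 0.42386541 0.022     ] [0.50936838 0.42523913 0.022     ] 0.08273902435630068 3.108380519367831
lt [ 0.63991328 -0.22909083  0.054     ]
lb [ 0.38426356 -0.24440436  0.054     ]
rt [ 0.65153361 -0.40787918  0.054     ]
rb [ 0.39096713 -0.42435226  0.054     ]
cover edge [ 0.46847586 -0.25277077  0.05      ] [ 0.47814514 -0.41242387  0.05      ]
handle [ 0.54080165 -0.32693415  0.074     ]
```

```bash
python3 - <<'E'
from ov import *
f=fr((.4520,-.330),.061); c=90
B=[((-68,200,-88,88,0,44),(0,0,255)),((-60,60,-80,80,6,44),(0,255,0)),((-66+c,66+c,-82,82,44,50),(255,0,255)),((-6+c,6+c,-30,30,50,74),(255,255,0))]
overlay("top",cv2.imread("pics/top0.png"),B,f,(340,140,450,270),4,"pics/p1.png")
overlay("scene",cv2.imread("pics/scene0.png"),B,f,(80,130,190,260),4,"pics/p2.png")
cv2.imwrite("pics/p.png",np.hstack([cv2.imread("pics/p1.png"),cv2.imread("pics/p2.png")])[:, :800])
E
```

```text
(no output)
```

View pics/p.png

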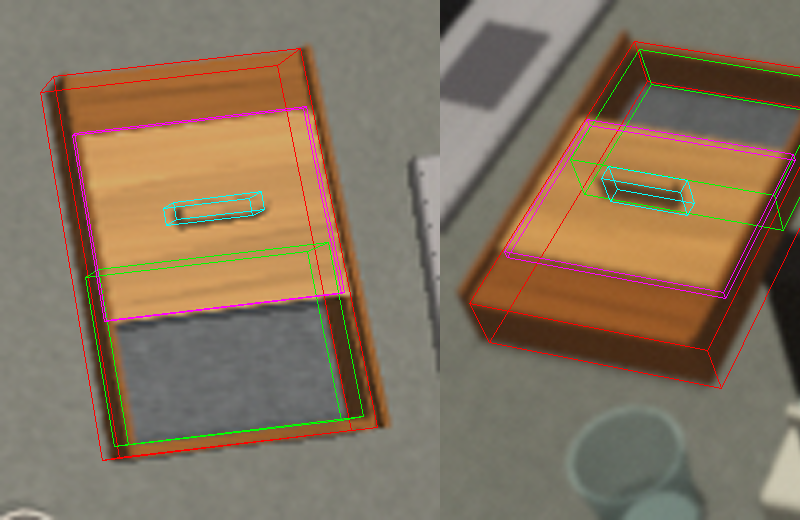

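```bash
python3 - <<'E'
from ov import *
f=fr((.4510,-.3355),.061); c=91
B=[((-68,200,-88,88,0,44),(0,0,255)),((-60,60,-80,80,6,44),(0,255,0)),((-66+c,66+c,-82,82,44,50),(255,0,255)),((-6+c,6+c,-30,30,50,74),(255,255,0))]
overlay("top",cv2.imread("pics/top0.png"),B,f,(340,140,450,270),4,"pics/p3.png")
overlay("scene",cv2.imread("pics/scene0.png"),B,f,(80,130,190,260),4,"pics/p4.png")
cv2.imwrite("pics/pp.png",np.hstack([cv2.imread("pics/p3.png"),cv2.imread("pics/p4.png")])[:, :800])
E
```

```text
(no output)
```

View pics/pp.png

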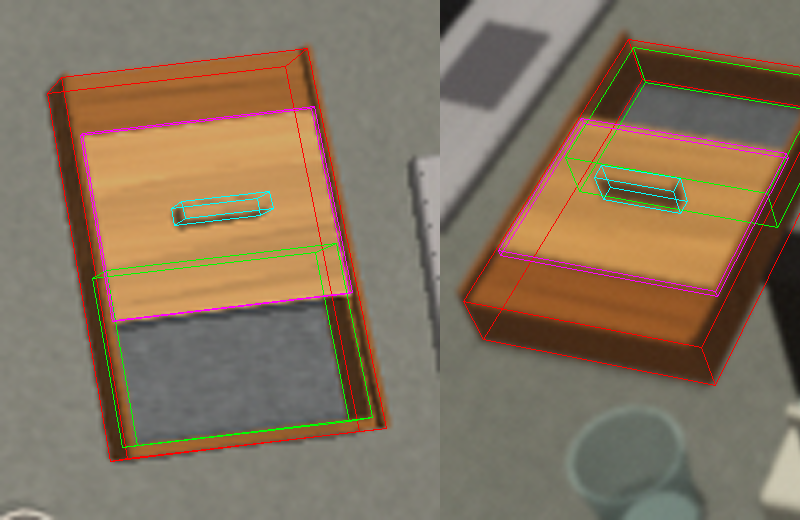

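```bash
python3 go.py .499 -.3325 .18 1.632
```

```text
t 37.75 pos [0.4144 0.1446 0.2397] xhead 1.644 open 0.0 F [-0.3 -0.7  0.9] q6 -1.58
shift shares [-9.64  1.2  -0.99] turn shares [ 0.01  0.1  -0.  ]  axes x [-0.07  1.   -0.  ] z [-1.   -0.07 -0.  ]
```

Request:
{"name": "apply_moves", "arguments": {
  "plan": "-0.6 0 0 0 0.1 0 0; -0.85 0 -0.1 0 0 0 0; -0.85 0 -0.1 0 0 0 0; -0.85 0 -0.1 0 0 0 0; -0.85 0 -0.1 0 0 0 0"
}}

```text
time_s: 38.25
eef_pos: [0.4469, -0.0563, 0.2394]
eef_rot: [-0.485, 0.485, 0.515, -0.515]
wrist_force: [1.9, 0.5, 0.0]
opening: -0.002
```

Request:
{"name": "apply_moves", "arguments": {
  "plan": "-0.85 0 -0.1 0 0 0 0; -0.85 0 -0.1 0 0 0 0; -0.85 0 -0.1 0 0 0 0; -0.85 0.2 -0.1 0 0 0 0; -0.85 0.3 -0.1 0 0 0 0"
}}

```text
time_s: 38.75
eef_pos: [0.485, -0.268, 0.2145]
eef_rot: [0.484, -0.486, -0.515, 0.515]
wrist_force: [0.8, 0.6, 0.0]
opening: 0.002
```

```bash
python3 go.py .499 -.3325 .1 1.632
```

```text
t 38.75 pos [ 0.485  -0.268   0.2145] xhead 1.631 open 0.0 F [0.8 0.6 0. ] q6 -2.35
shift shares [-1.3   2.29 -0.2 ] turn shares [ 0.01 -0.01 -0.02]  axes x [-0.06  1.   -0.  ] z [-1.   -0.06 -0.  ]
```

Request:
{"name": "apply_moves", "arguments": {
  "plan": "-0.6 0 -0.1 0 0 0 0; -0.5 0.3 -0.1 0 0 0 0; -0.2 0.6 0 0 0 0 0; 0 0.6 0 0 0 0 0; 0 0.4 0 0 0 0 0"
}}

```text
time_s: 39.25
eef_pos: [0.4971, -0.3297, 0.1159]
eef_rot: [0.486, -0.484, -0.515, 0.515]
wrist_force: [-0.1, 0.4, -0.0]
opening: 0.001
```

```bash
python3 go.py .501 -.3325 .067 1.632; python3 - <<'E'
from h import *
im=ctrl.camera("scene")[:,:,::-1]; cv2.imwrite("pics/r.png",cv2.resize(im[90:240,60:240],None,fx=4,fy=4,interpolation=cv2.INTER_CUBIC))
E
```

```text
t 39.25 pos [ 0.4971 -0.3297  0.1159] xhead 1.63 open 0.0 F [-0.1  0.4 -0. ] q6 -2.41
shift shares [-0.06  0.98 -0.08] turn shares [-0.02 -0.02  0.02]  axes x [-0.06  1.    0.  ] z [-1.   -0.06  0.  ]
```

View pics/r.png

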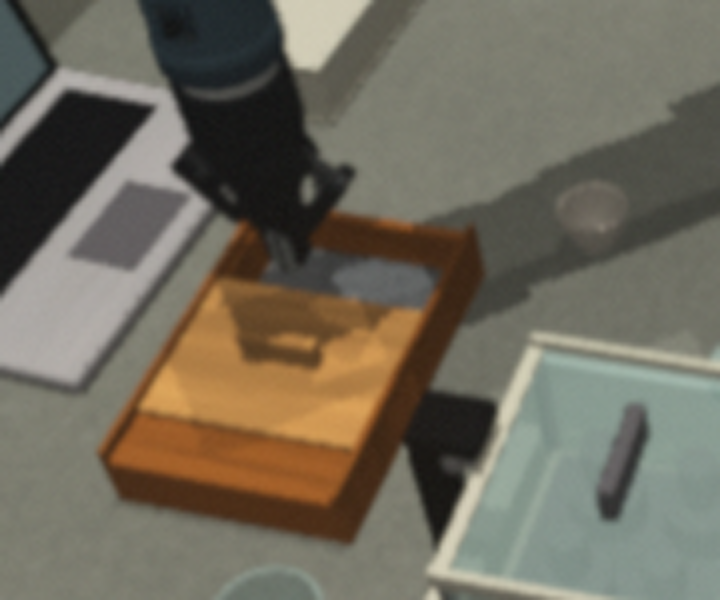

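Request:
{"name": "apply_moves", "arguments": {
  "plan": "-0.05 0.3 0 0 0 0 0; 0 0.4 0 0 0 0 0; 0 0.25 0 0 0 0 0; 0 0 0 0 0 0 0; 0 0 0 0 0 0 0"
}}

```text
time_s: 39.8
eef_pos: [0.4984, -0.3313, 0.0722]
eef_rot: [0.484, -0.485, -0.515, 0.515]
wrist_force: [-0.5, 0.4, 0.5]
opening: -0.001
```

Request:
{"name": "apply_moves", "arguments": {
  "plan": "0 0 -0.2 0 0 0 0; 0 0 -0.25 0 0 0 0; 0 0 -0.3 0 0 0 0; 0 0 -0.25 0 0 0 0; 0 0 -0.1 0 0 0 0"
}}

```text
time_s: 40.3
eef_pos: [0.5548, -0.3275, 0.0724]
eef_rot: [-0.484, 0.485, 0.515, -0.515]
wrist_force: [-2.0, -0.3, 1.1]
opening: 0.001
```

```bash
python3 go.py .5637 -.3286 .067 1.632; python3 - <<'E'
from h import *
im=ctrl.camera("scene")[:,:,::-1]; cv2.imwrite("pics/r1.png",cv2.resize(im[90:240,60:240],None,fx=4,fy=4,interpolation=cv2.INTER_CUBIC))
E
```

```text
t 40.3 pos [ 0.5548 -0.3275  0.0724] xhead 1.633 open 0.0 F [-2.  -0.3  1.1] q6 -2.35
shift shares [-0.03  0.11 -0.18] turn shares [ 0.01  0.01 -0.01]  axes x [-0.06  1.   -0.  ] z [-1.   -0.06 -0.  ]
```

View pics/r1.png

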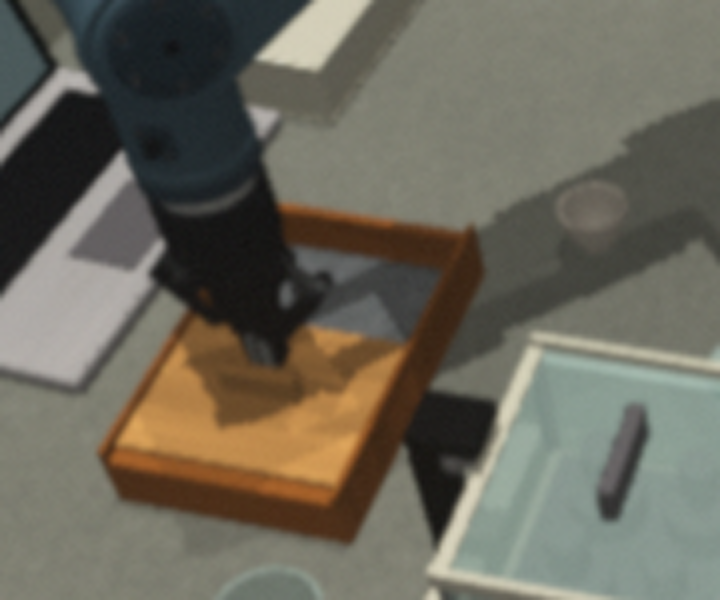

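Request:
{"name": "apply_moves", "arguments": {
  "plan": "0 0 -0.1 0 0 0 0; 0 0 -0.1 0 0 0 0; 0 0 -0.06 0 0 0 0; 0 0 0 0 0 0 0; 0 0 0 0 0 0 0"
}}

```text
time_s: 40.85
eef_pos: [0.5637, -0.3266, 0.0716]
eef_rot: [0.486, -0.483, -0.514, 0.516]
wrist_force: [-10.5, 0.5, 5.2]
opening: 0.004
```

Request:
{"name": "apply_moves", "arguments": {
  "plan": "0 0 0.3 0 0 0 0; 0 -0.6 0 0 0 0 0.3; 0 -0.9 0 0 0 0 0.5; 0 -0.9 0 0 0 0 0.5; 0.3 -0.8 0.6 0 0 0 0.5"
}}

```text
time_s: 41.35
eef_pos: [0.5233, -0.3165, 0.2329]
eef_rot: [-0.483, 0.486, 0.515, -0.515]
wrist_force: [-1.3, -0.5, 0.6]
opening: 0.503
```

Request:
{"name": "apply_moves", "arguments": {
  "plan": "0.8 0 0.5 0 0 0 0.5; 0.9 0 0.3 0 0 0 0.5; 0.95 0 0 0 0 0 0.5; 0.95 0 0 0 0 0 0.5; 0.95 0 0 0 0 0 0.5"
}}

```text
time_s: 41.85
eef_pos: [0.4671, -0.0889, 0.2304]
eef_rot: [-0.484, 0.485, 0.515, -0.515]
wrist_force: [1.0, 0.4, 0.3]
opening: 0.501
```

```bash
python3 go.py .505 .4255 .2 1.53
```

```text
t 41.85 pos [ 0.4671 -0.0889  0.2304] xhead 1.631 open 0.5 F [1.  0.4 0.3] q6 -2.07
shift shares [10.22  0.61 -1.38] turn shares [ 0.01  0.84 -0.  ]  axes x [-0.06  1.   -0.  ] z [-1.   -0.06 -0.  ]
```

Request:
{"name": "apply_moves", "arguments": {
  "plan": "0.95 0 -0.1 0 0 0 0.5; 0.95 0 -0.1 0 0 0 0.5; 0.95 0 -0.1 0 0 0 0.5; 0.95 0 -0.1 0 0 0 0.5; 0.95 0 -0.1 0 0 0 0.5"
}}

```text
time_s: 42.35
eef_pos: [0.4778, 0.1502, 0.2305]
eef_rot: [-0.484, 0.485, 0.515, -0.515]
wrist_force: [0.8, 0.1, 0.7]
opening: 0.5
```

Request:
{"name": "apply_moves", "arguments": {
  "plan": "0.95 0 -0.1 0 0 0 0.5; 0.95 0 -0.2 0 0 0 0.5; 0.95 0 -0.2 0 0 0 0.5; 0.95 0 -0.2 0 0.4 0 0.5; 0.8 0 -0.1 0 0.44 0 0.5"
}}

```text
time_s: 42.85
eef_pos: [0.5056, 0.3827, 0.2302]
eef_rot: [0.51, -0.51, -0.49, 0.489]
wrist_force: [0.7, 0.6, -0.4]
opening: 0.5
```

```bash
python3 go.py .505 .4255 .12 1.53
```

```text
t 42.85 pos [0.5056 0.3827 0.2302] xhead 1.53 open 0.5 F [ 0.7  0.6 -0.4] q6 -1.07
shift shares [0.85 2.2  0.05] turn shares [0.   0.   0.01]  axes x [0.04 1.   0.  ] z [-1.    0.04 -0.  ]
```

Request:
{"name": "apply_moves", "arguments": {
  "plan": "0.5 0 0 0 0 0 0.5; 0.35 0.5 0.04 0 0 0 0.5; 0 0.7 0 0 0 0 0.5; 0 0.7 0 0 0 0 0.5; 0 0.2 0 0 0 0 0.5"
}}

```text
time_s: 43.35
eef_pos: [0.5026, 0.4213, 0.1203]
eef_rot: [0.51, -0.509, -0.488, 0.493]
wrist_force: [-0.7, -0.5, -0.2]
opening: 0.498
```

Request:
{"name": "apply_moves", "arguments": {
  "plan": "0 0.4 0 0 0 0 0.5; 0 0.4 0 0 0 0 0.5; 0 0.2 0 0 0 0 0.5; 0 0 0 0 0 0 0.5; 0 0 0 0 0 0 0.5"
}}

```text
time_s: 43.85
eef_pos: [0.5059, 0.4228, 0.0762]
eef_rot: [-0.51, 0.51, 0.49, -0.49]
wrist_force: [0.0, 0.2, 0.3]
opening: 0.502
```

```bash
python3 go.py .505 .4255 .014 1.53; python3 - <<'E'
from h import *
im=ctrl.camera("scene")[:,:,::-1]; cv2.imwrite("pics/u.png",cv2.resize(im[170:290,330:470],None,fx=5,fy=5,interpolation=cv2.INTER_CUBIC))
E
```

```text
t 43.85 pos [0.5059 0.4228 0.0762] xhead 1.531 open 0.5 F [0.  0.2 0.3] q6 -1.01
shift shares [0.05 1.24 0.02] turn shares [0.01 0.01 0.01]  axes x [0.04 1.   0.  ] z [-1.    0.04 -0.  ]
```

View pics/u.png

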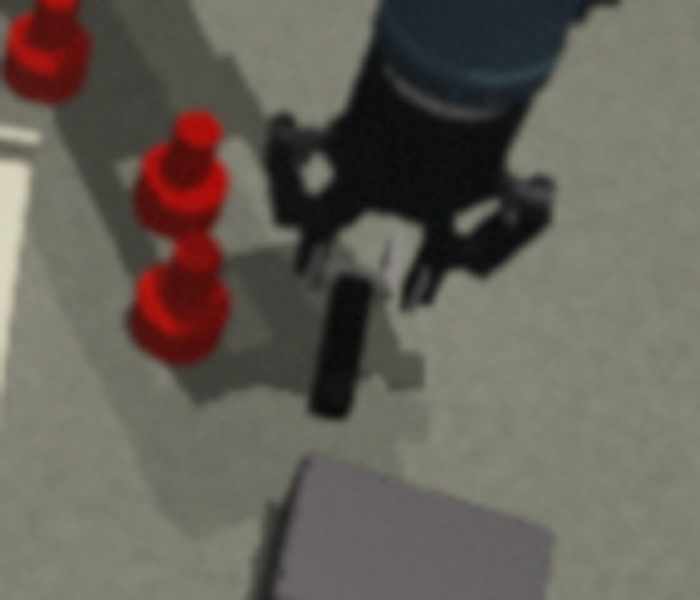

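Request:
{"name": "apply_moves", "arguments": {
  "plan": "0.04 0.4 0.02 0 0 0 0.5; 0 0.4 0 0 0 0 0.5; 0 0.25 0 0 0 0 0.5; 0 0.1 0 0 0 0 0.5; 0 0 0 0 0 0 0.5"
}}

```text
time_s: 44.4
eef_pos: [0.5043, 0.4245, 0.0174]
eef_rot: [0.51, -0.51, -0.49, 0.49]
wrist_force: [-0.1, 0.0, -1.0]
opening: 0.5
```

```bash
python3 go.py .505 .4255 .014 1.53; python3 - <<'E'
from h import *
im=ctrl.camera("scene")[:,:,::-1]; cv2.imwrite("pics/u1.png",cv2.resize(im[170:290,330:470],None,fx=5,fy=5,interpolation=cv2.INTER_CUBIC))
E
```

```text
t 44.4 pos [0.5043 0.4245 0.0174] xhead 1.531 open 0.5 F [-0.1  0.  -1. ] q6 -1.01
shift shares [ 0.02  0.07 -0.01] turn shares [-0.    0.01 -0.  ]  axes x [ 0.04  1.   -0.  ] z [-1.    0.04  0.  ]
```

View pics/u1.png

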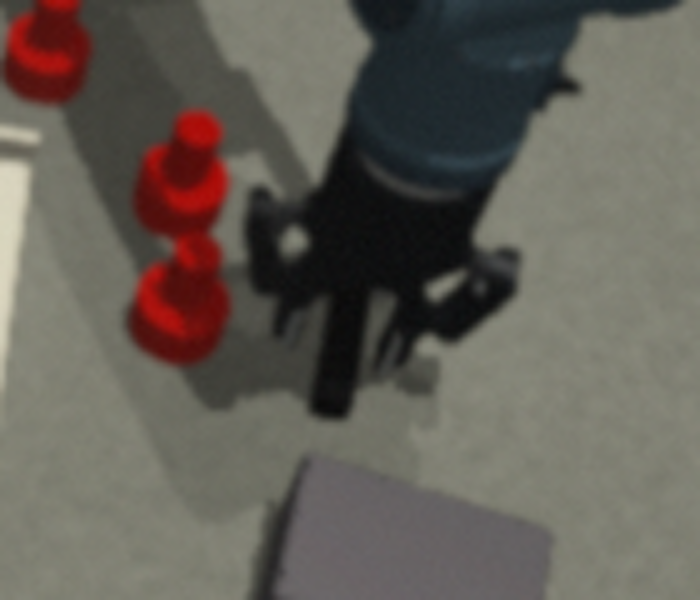

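Request:
{"name": "apply_moves", "arguments": {
  "plan": "0 0.03 0 0 0 0 0.35; 0 0 0 0 0 0 0; 0 0 0 0 0 0 0; 0 0 0 0 0 0 0; 0 0 0 0 0 0 0"
}}

```text
time_s: 44.95
eef_pos: [0.5051, 0.4251, 0.0172]
eef_rot: [-0.51, 0.51, 0.491, -0.489]
wrist_force: [-0.6, 0.8, 6.7]
opening: 0.219
```

Request:
{"name": "apply_moves", "arguments": {
  "plan": "0 -0.2 0 0 0 0 0; 0 -0.5 0 0 0 0 0; 0 -0.8 0 0 0 0 0; 0 -0.9 0 0 0 0 0; 0 -0.9 0 0 0 0 0"
}}

```text
time_s: 45.45
eef_pos: [0.5035, 0.4241, 0.1822]
eef_rot: [0.51, -0.51, -0.489, 0.491]
wrist_force: [-0.3, 1.3, -1.1]
opening: 0.214
```

```bash
python3 go.py .4523 -.3565 .23 .061; python3 - <<'E'
from h import *
im=ctrl.camera("scene")[:,:,::-1]; cv2.imwrite("pics/v.png",cv2.resize(im[110:290,330:490],None,fx=3,fy=3,interpolation=cv2.INTER_CUBIC))
E
```

```text
t 45.45 pos [0.5035 0.4241 0.1822] xhead 1.531 open 0.21 F [-0.3  1.3 -1.1] q6 -1.01
shift shares [-15.64  -0.94   0.41] turn shares [-0.   12.25 -0.02]  axes x [ 0.04  1.   -0.  ] z [-1.    0.04  0.  ]
```

View pics/v.png

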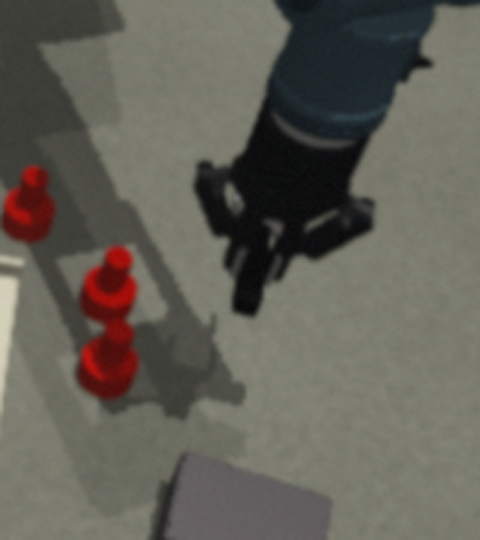

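Request:
{"name": "apply_moves", "arguments": {
  "plan": "-0.3 -0.6 0 0 0 0 0; -0.7 -0.4 0 0 0 0 0; -0.9 0 0 0 0 0 0; -0.9 0 0 0 0 0 0; -0.9 0 0 0 0 0 0"
}}

```text
time_s: 46.0
eef_pos: [0.4962, 0.2382, 0.2311]
eef_rot: [-0.51, 0.51, 0.49, -0.49]
wrist_force: [1.3, -0.4, -1.0]
opening: 0.219
```

Request:
{"name": "apply_moves", "arguments": {
  "plan": "-0.9 0 0.1 0 0 0 0; -0.9 0 0.1 0 0 0 0; -0.9 0 0 0 0 0 0; -0.9 0 0 0 0 0 0; -0.9 0 0 0 0 0 0"
}}

```text
time_s: 46.5
eef_pos: [0.4774, 0.0137, 0.2311]
eef_rot: [-0.51, 0.51, 0.49, -0.49]
wrist_force: [1.2, -1.1, -1.5]
opening: 0.218
```

Request:
{"name": "apply_moves", "arguments": {
  "plan": "-0.9 0 0 0 0 0 0; -0.9 0 0 0 0 0 0; -0.9 0 0 0 0 0 0; -0.9 0 0 0 0 0 0; -0.9 0 0 0 0 0 0"
}}

```text
time_s: 47.0
eef_pos: [0.4686, -0.2111, 0.2311]
eef_rot: [0.51, -0.51, -0.49, 0.49]
wrist_force: [1.4, 0.0, -1.4]
opening: 0.215
```

```bash
python3 go.py .4523 -.3565 .23 .061
```

```text
t 47.0 pos [ 0.4686 -0.2111  0.2311] xhead 1.531 open 0.21 F [ 1.4  0.  -1.4] q6 -2.19
shift shares [-2.92  0.02  0.21] turn shares [-0.   12.25  0.  ]  axes x [0.04 1.   0.  ] z [-1.    0.04  0.  ]
```

Request:
{"name": "apply_moves", "arguments": {
  "plan": "-0.8 0 0 0 0 0 0; -0.8 0 0 0 0 0 0; -0.8 0 0 0 0 0 0; -0.5 0 0.2 0 0.5 0 0; 0 0 0 0 0.85 0 0"
}}

```text
time_s: 47.5
eef_pos: [0.4519, -0.3572, 0.2306]
eef_rot: [0.549, -0.549, -0.445, 0.446]
wrist_force: [0.6, 0.4, -1.2]
opening: 0.215
```

Request:
{"name": "apply_moves", "arguments": {
  "plan": "0 0 0 0 0.9 0 0; 0 0 0 0 0.9 0 0; 0 0 0 0 0.9 0 0; 0 0 0 0 0.9 0 0; 0 0 0 0 0.9 0 0"
}}

```text
time_s: 48.0
eef_pos: [0.4532, -0.3537, 0.2308]
eef_rot: [0.648, -0.648, -0.283, 0.284]
wrist_force: [0.1, -0.1, -0.5]
opening: 0.218
```

Request:
{"name": "apply_moves", "arguments": {
  "plan": "0 0 0 0 0.9 0 0; 0 0 0 0 0.9 0 0; 0 0 0 0 0.9 0 0; 0 0 0 0 0.9 0 0; 0 0 0 0 0.9 0 0"
}}

```text
time_s: 48.5
eef_pos: [0.4533, -0.3536, 0.2308]
eef_rot: [0.7, -0.7, -0.1, 0.101]
wrist_force: [-0.7, 0.0, -1.0]
opening: 0.219
```

```bash
python3 go.py .4523 -.3565 .13 .061
```

```text
t 48.5 pos [ 0.4533 -0.3536  0.2308] xhead 0.285 open 0.22 F [-0.7  0.  -1. ] q6 -1.15
shift shares [-0.03  2.02 -0.05] turn shares [-0.01  1.87 -0.  ]  axes x [ 0.96  0.28 -0.  ] z [-0.28  0.96  0.  ]
```

Request:
{"name": "apply_moves", "arguments": {
  "plan": "0 0 0 0 0.94 0 0; 0 0 0 0 0.93 0 0; 0 0.4 -0.05 0 0 0 0; 0 0.6 0 0 0 0 0; 0 0.6 0 0 0 0 0"
}}

```text
time_s: 49.0
eef_pos: [0.4537, -0.3565, 0.1506]
eef_rot: [-0.706, 0.707, 0.023, -0.023]
wrist_force: [0.4, 0.2, -1.8]
opening: 0.214
```

Request:
{"name": "apply_moves", "arguments": {
  "plan": "0 0.3 0 0 0 0 0; 0 0.2 0 0 0 0 0; 0 0.2 0 0 0 0 0; 0 0 0 0 0 0 0; 0 0 0 0 0 0 0"
}}

```text
time_s: 49.5
eef_pos: [0.4542, -0.357, 0.1169]
eef_rot: [-0.706, 0.707, 0.023, -0.023]
wrist_force: [0.1, -0.3, -1.4]
opening: 0.216
```

```bash
python3 go.py .4523 -.3565 .0235 .061; python3 - <<'E'
from h import *
im=ctrl.camera("scene")[:,:,::-1]; cv2.imwrite("pics/w.png",cv2.resize(im[70:240,60:240],None,fx=3.5,fy=3.5,interpolation=cv2.INTER_CUBIC))
E
```

```text
t 49.5 pos [ 0.4542 -0.357   0.1169] xhead 0.065 open 0.22 F [ 0.1 -0.3 -1.4] q6 -0.94
shift shares [-0.04  1.87  0.01] turn shares [0.01 0.03 0.01]  axes x [1.   0.06 0.  ] z [-0.06  1.   -0.  ]
```

View pics/w.png

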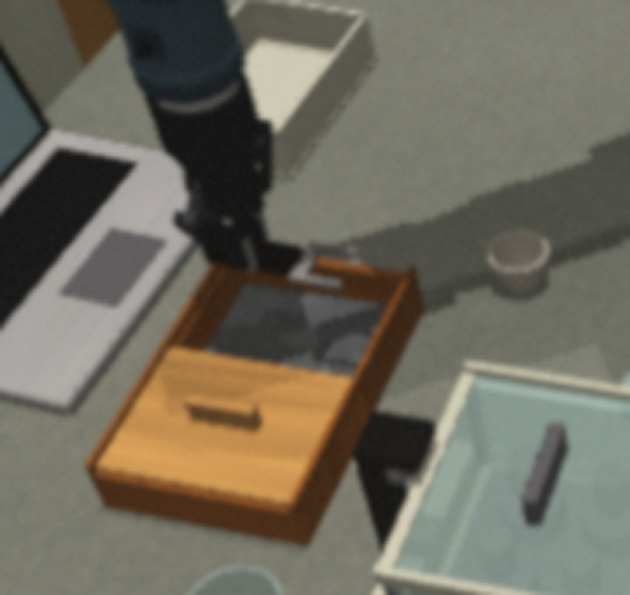

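Request:
{"name": "apply_moves", "arguments": {
  "plan": "0 0.3 0 0 0 0 0; 0 0.4 0 0 0 0 0; 0 0.4 0 0 0 0 0; 0 0.3 0 0 0 0 0; 0 0.1 0 0 0 0 0"
}}

```text
time_s: 50.05
eef_pos: [0.4529, -0.3555, 0.0389]
eef_rot: [0.708, -0.706, -0.022, 0.024]
wrist_force: [0.1, 0.2, -1.4]
opening: 0.216
```

```bash
python3 go.py .4523 -.3565 .0235 .061; python3 - <<'E'
from h import *
im=ctrl.camera("scene")[:,:,::-1]; cv2.imwrite("pics/w1.png",cv2.resize(im[70:240,60:240],None,fx=3.5,fy=3.5,interpolation=cv2.INTER_CUBIC))
E
```

```text
t 50.05 pos [ 0.4529 -0.3555  0.0389] xhead 0.065 open 0.22 F [ 0.1  0.2 -1.4] q6 -0.94
shift shares [-0.01  0.31 -0.02] turn shares [-0.02  0.03 -0.02]  axes x [ 1.    0.06 -0.  ] z [-0.06  1.    0.  ]
```

View pics/w1.png

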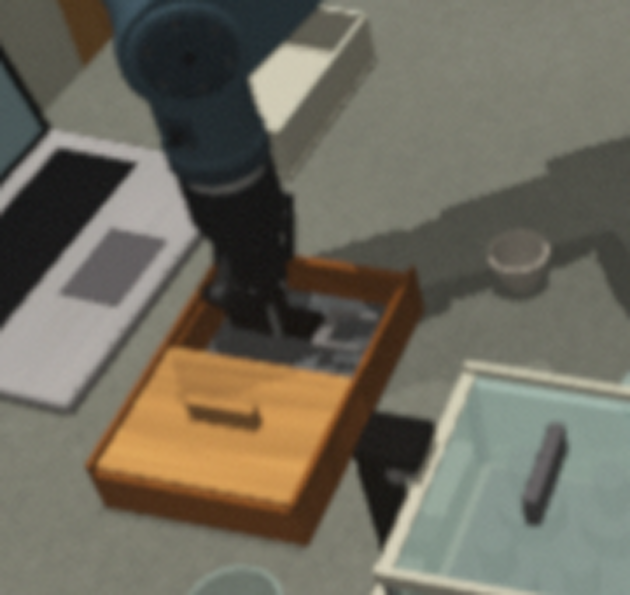

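Request:
{"name": "apply_moves", "arguments": {
  "plan": "0 0.1 0 0 0 0 0; 0 0.1 0 0 0 0 0; 0 0.06 0 0 0 0 0; 0 0 0 0 0 0 0; 0 0 0 0 0 0 0"
}}

```text
time_s: 50.6
eef_pos: [0.4539, -0.3567, 0.0283]
eef_rot: [-0.707, 0.707, 0.023, -0.023]
wrist_force: [-0.2, 0.2, -1.7]
opening: 0.216
```

Request:
{"name": "apply_moves", "arguments": {
  "plan": "0 0.02 0 0 0 0 0; 0 0.02 0 0 0 0 0; 0 0 0 0 0 0 0; 0 0 0 0 0 0 0; 0 0 0 0 0 0 0"
}}

```text
time_s: 51.1
eef_pos: [0.4538, -0.3565, 0.0261]
eef_rot: [-0.707, 0.707, 0.023, -0.023]
wrist_force: [-0.0, -0.8, -0.6]
opening: 0.217
```

Request:
{"name": "apply_moves", "arguments": {
  "plan": "0 0.02 0 0 0 0 0; 0 0.02 0 0 0 0 0; 0 0 0 0 0 0 0; 0 0 0 0 0 0 0; 0 0 0 0 0 0 0"
}}

```text
time_s: 51.6
eef_pos: [0.4538, -0.3565, 0.024]
eef_rot: [0.707, -0.707, -0.023, 0.023]
wrist_force: [0.4, -0.7, -1.2]
opening: 0.217
```

Request:
{"name": "apply_moves", "arguments": {
  "plan": "0 0.02 0 0 0 0 0; 0 0 0 0 0 0 0; 0 0 0 0 0 0 0.3; 0 0 0 0 0 0 0.45; 0 0 0 0 0 0 0.45"
}}

```text
time_s: 52.1
eef_pos: [0.4538, -0.3566, 0.0231]
eef_rot: [-0.707, 0.707, 0.023, -0.023]
wrist_force: [-0.2, -0.3, -0.9]
opening: 0.45
```

Request:
{"name": "apply_moves", "arguments": {
  "plan": "0 -0.3 0 0 0 0 0.45; 0 -0.6 0 0 0 0 0.45; 0 -0.8 0 0 0 0 0.45; 0 -0.9 0 0 0 0 0.3; 0 -0.9 0 0 0 0 0"
}}

```text
time_s: 52.6
eef_pos: [0.4536, -0.3563, 0.2008]
eef_rot: [-0.707, 0.707, 0.023, -0.023]
wrist_force: [0.3, -0.6, -0.3]
opening: 0.145
```

```bash
python3 go.py .62 -.3252 .2 .061; python3 - <<'E'
from h import *
im=ctrl.camera("scene")[:,:,::-1]; cv2.imwrite("pics/x.png",cv2.resize(im[70:240,60:240],None,fx=3.5,fy=3.5,interpolation=cv2.INTER_CUBIC))
E
```

```text
t 52.6 pos [ 0.4536 -0.3563  0.2008] xhead 0.065 open 0.15 F [ 0.3 -0.6 -0.3] q6 -0.94
shift shares [3.36 0.02 0.4 ] turn shares [0.   0.03 0.  ]  axes x [1.   0.07 0.  ] z [-0.07  1.   -0.  ]
```

View pics/x.png

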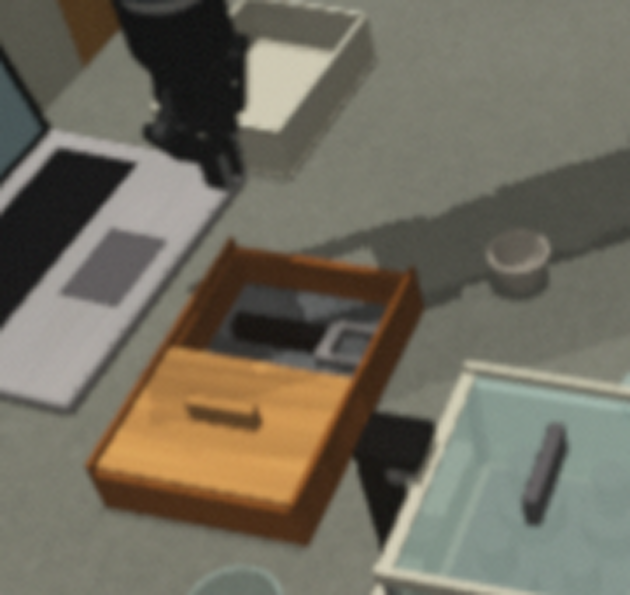

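Request:
{"name": "apply_moves", "arguments": {
  "plan": "0.5 0 0.08 0 0 0 0; 0.8 0 0.08 0 0 0 0; 0.9 0 0.08 0 0 0 0; 0.8 0 0.08 0 0 0 0; 0.46 0 0.07 0 0 0 0"
}}

```text
time_s: 53.15
eef_pos: [0.6278, -0.3249, 0.199]
eef_rot: [-0.706, 0.707, 0.024, -0.023]
wrist_force: [-1.4, -0.3, 0.7]
opening: 0.0
```

Request:
{"name": "apply_moves", "arguments": {
  "plan": "0 0.2 0 0 0 0 0; 0 0.6 0 0 0 0 0; 0 0.8 0 0 0 0 0; 0 0.7 0 0 0 0 0; 0 0.2 0 0 0 0 0"
}}

```text
time_s: 53.65
eef_pos: [0.6215, -0.3241, 0.0681]
eef_rot: [0.709, -0.705, -0.02, 0.025]
wrist_force: [-0.9, 0.1, -0.5]
opening: 0.001
```

```bash
python3 go.py .6257 -.3248 .071 .061; python3 - <<'E'
from h import *
im=ctrl.camera("scene")[:,:,::-1]; cv2.imwrite("pics/y.png",cv2.resize(im[70:240,60:240],None,fx=3.5,fy=3.5,interpolation=cv2.INTER_CUBIC))
E
```

```text
t 53.65 pos [ 0.6215 -0.3241  0.0681] xhead 0.064 open 0.0 F [-0.9  0.1 -0.5] q6 -0.71
shift shares [ 0.08 -0.06 -0.02] turn shares [-0.04  0.03 -0.06]  axes x [ 1.    0.06 -0.01] z [-0.06  1.    0.01]
```

View pics/y.png

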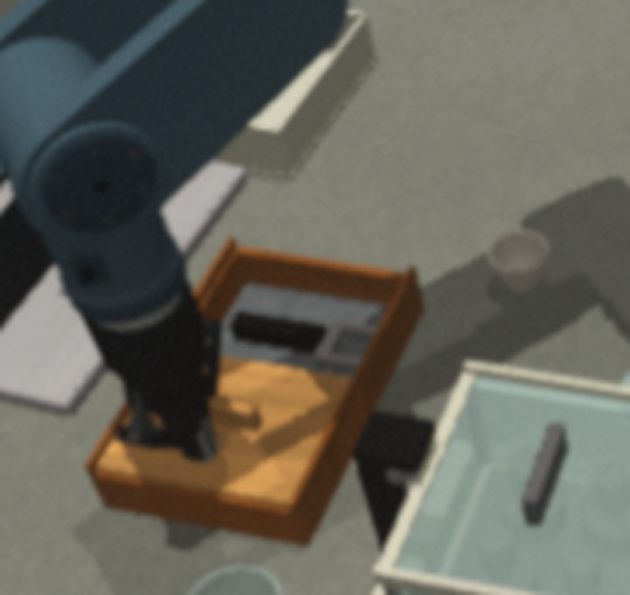

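Request:
{"name": "apply_moves", "arguments": {
  "plan": "-0.2 0 0 0 0 0 0; -0.3 0 0 0 0 0 0; -0.4 0 0 0 0 0 0; -0.4 0 0 0 0 0 0; -0.4 0 0 0 0 0 0"
}}

```text
time_s: 54.2
eef_pos: [0.5408, -0.3328, 0.0767]
eef_rot: [-0.705, 0.708, 0.025, -0.021]
wrist_force: [1.6, 1.3, -0.8]
opening: 0.001
```

Request:
{"name": "apply_moves", "arguments": {
  "plan": "-0.4 0 0 0 0 0 0; -0.3 0 0 0 0 0 0; -0.2 0 0 0 0 0 0; -0.15 0 0 0 0 0 0; 0 0 0 0 0 0 0"
}}

```text
time_s: 54.7
eef_pos: [0.4878, -0.3357, 0.0745]
eef_rot: [-0.706, 0.707, 0.023, -0.022]
wrist_force: [0.7, 0.2, -0.5]
opening: 0.002
```

```bash
python3 go.py .470 -.3343 .071 .061; python3 - <<'E'
from h import *
im=ctrl.camera("scene")[:,:,::-1]; cv2.imwrite("pics/y1.png",cv2.resize(im[70:240,60:240],None,fx=3.5,fy=3.5,interpolation=cv2.INTER_CUBIC))
E
```

```text
t 54.7 pos [ 0.4878 -0.3357  0.0745] xhead 0.064 open 0.0 F [ 0.7  0.2 -0.5] q6 -0.87
shift shares [-0.35  0.07  0.05] turn shares [0.02 0.03 0.01]  axes x [1.   0.06 0.  ] z [-0.06  1.   -0.  ]
```

View pics/y1.png

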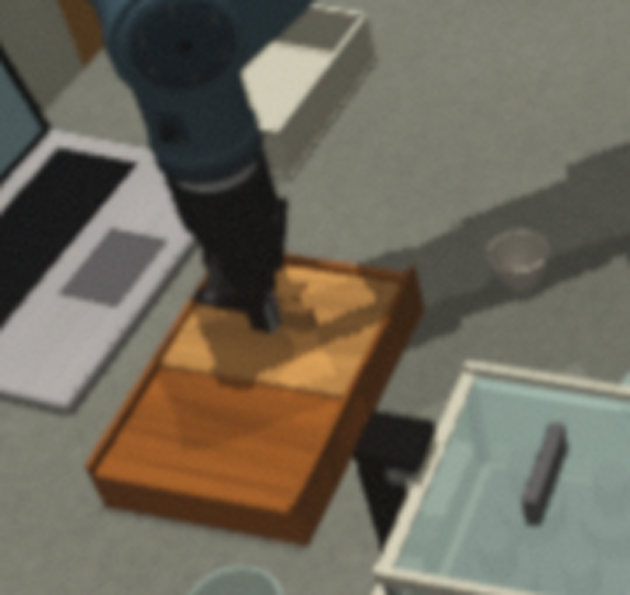

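Request:
{"name": "apply_moves", "arguments": {
  "plan": "-0.12 0.04 0 0 0 0 0; -0.1 0 0 0 0 0 0; -0.1 0 0 0 0 0 0; 0 0 0 0 0 0 0; 0 0 0 0 0 0 0"
}}

```text
time_s: 55.25
eef_pos: [0.4716, -0.3356, 0.0708]
eef_rot: [0.707, -0.707, -0.023, 0.023]
wrist_force: [0.2, 0.8, -0.0]
opening: -0.003
```

Request:
{"name": "apply_moves", "arguments": {
  "plan": "-0.06 0 0 0 0 0 0; -0.06 0 0 0 0 0 0; 0 0 0 0 0 0 0; 0 0 0 0 0 0 0; 0 0 0 0 0 0 0"
}}

```text
time_s: 55.75
eef_pos: [0.4698, -0.3359, 0.0713]
eef_rot: [-0.706, 0.707, 0.026, -0.02]
wrist_force: [17.1, 1.9, -9.1]
opening: 0.002
```

Request:
{"name": "apply_moves", "arguments": {
  "plan": "0.2 0 0 0 0 0 0; 0.1 -0.4 0 0 0 0 0; 0 -0.8 0 0 0 0 0; 0 -0.9 0 0 0 0 0; -0.8 -0.4 0 0 0 0 0"
}}

```text
time_s: 56.25
eef_pos: [0.4446, -0.3395, 0.201]
eef_rot: [-0.705, 0.709, 0.026, -0.022]
wrist_force: [0.3, -1.3, 0.4]
opening: 0.005
```

Request:
{"name": "apply_moves", "arguments": {
  "plan": "-0.7 0 0 0 0 0 0; -0.5 0 0 0 0 0 0; 0 0 0 0 0 0 0; 0 0 0 0 0 0 0; 0 0 0 0 0 0 0"
}}

```text
time_s: 56.75
eef_pos: [0.3818, -0.3418, 0.1961]
eef_rot: [-0.707, 0.707, 0.023, -0.023]
wrist_force: [-0.2, 0.6, -0.3]
opening: 0.004
```

```bash
python3 - <<'E'
from ov import *
top=ctrl.camera("top")[:,:,::-1].copy(); sc=ctrl.camera("scene")[:,:,::-1].copy()
f=fr((.4510,-.3355),.061); c=0
B=[((-66+c,66+c,-82,82,44,50),(255,0,255)),((-6+c,6+c,-30,30,50,74),(255,255,0))]
overlay("top",top,B,f,(340,140,450,270),4,"pics/q1.png"); overlay("scene",sc,B,f,(80,130,190,260),4,"pics/q2.png")
cv2.imwrite("pics/q.png",np.hstack([cv2.imread("pics/q1.png"),cv2.imread("pics/q2.png")])[:, :800])
f=fr((.6410,-.0243),.0733)
B=[((-35,35,-6,6,148,178),(255,255,0)),((-75,75,-75,75,50,60),(0,255,0))]
overlay("top",top,B,f,(240,95,340,215),4,"pics/q3.png"); overlay("scene",sc,B,f,(150,160,250,280),4,"pics/q4.png")
cv2.imwrite("pics/qq.png",np.hstack([cv2.imread("pics/q3.png"),cv2.imread("pics/q4.png")]))
cv2.imwrite("pics/full.png",np.vstack([top,sc])[:, :][::1] if 0 else cv2.resize(top,(768,576)))
E
```

```text
(no output)
```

View pics/q.png

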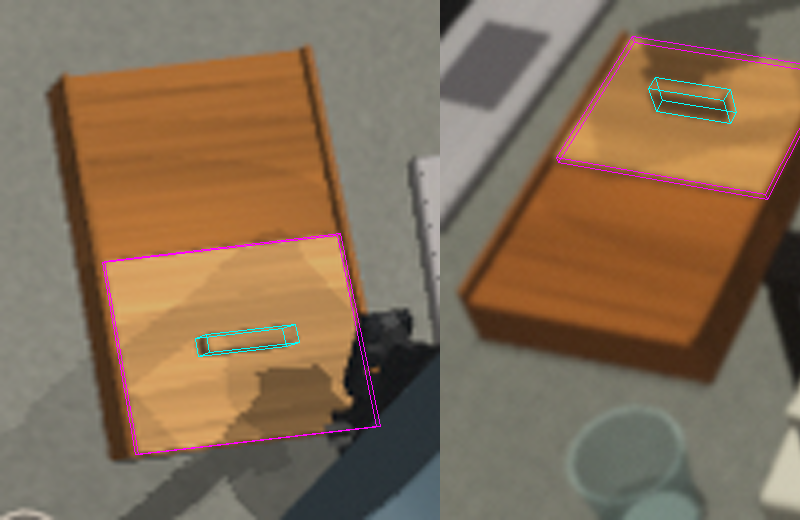

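View pics/qq.png

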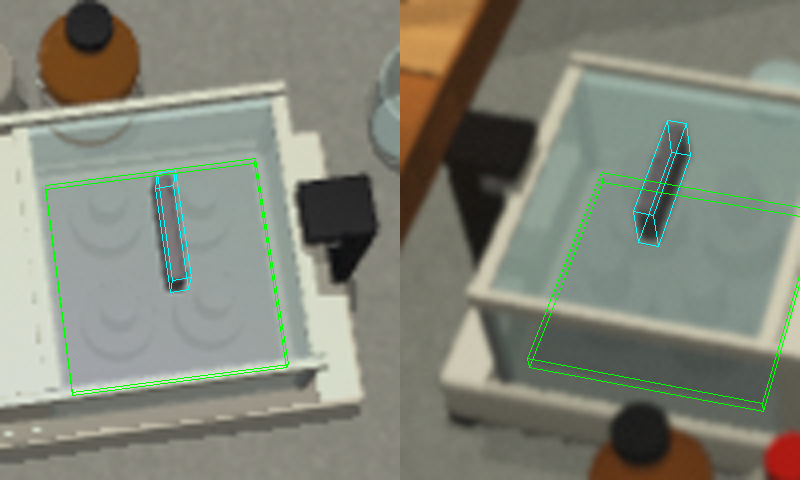

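View pics/full.png

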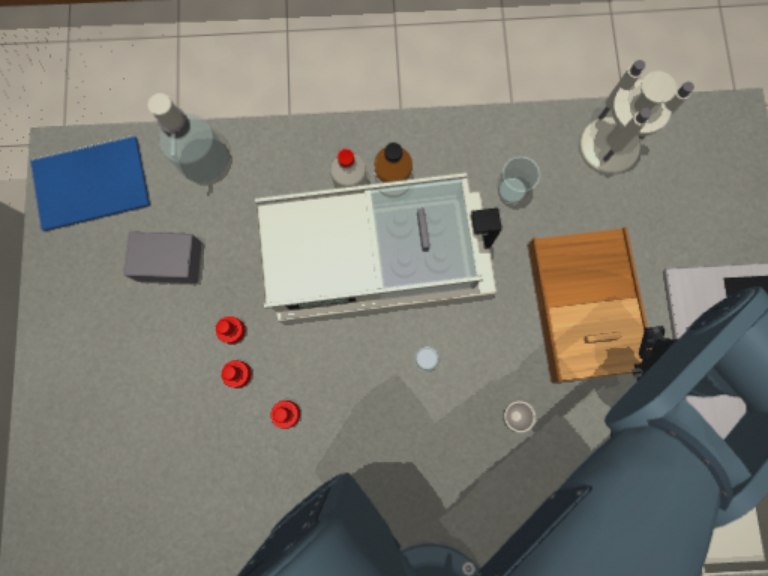

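```bash
python3 -c "
from bench import ctrl
o=ctrl.get_obs();print(o['wrist_force'],o['time_s']);print(ctrl.hand_in())"
```

```text
[ 0.58041046 -0.24849254  1.0852492 ] 56.85
the job is handed in; nothing more can be done
None
```

The job is handed in at 56.85 s, with every step of the task done and no check that failed; the hand-in gives no verdict.

**Weights:** I opened the window fully, then set all four steel check weights upright on the pan one at a time. Each was lowered in millimetre steps until the wrist force showed contact, and released there. The three red look-alikes were not touched. The last picture shows all four weights standing inside the pan outline through the glass.

**Window:** I pushed it shut by its handle. Near the end it ran ahead of the fingers into the latch, and a final check push met the stop at about 18 N. The handle matches the model at 0 in both cameras. The latch pawl itself I could not see directly.

**Fork and cover:** The fork was knocked a few centimetres aside during the run, so I located it again before gripping it. It lies flat in the compartment, as pictured before the cover closed. I slid the cover back until it stopped at about 17 N, and it matches the model at 0 in both cameras.

**Disagreement and bystanders:** The two cameras differed by about 3–4 mm along x, so I used averages. At the end the arm stood clear with about 1 N on the wrist. The bystanders visible in the last top picture looked to be where they started; I judged this by eye and did not measure it.

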